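# Scoop the polished pulls out of the polishing balls and case them

## Task

The steel trough holds three egg-shaped wooden pulls, fresh from the tumbler, among the small wooden polishing balls. Take the wire scoop by its wooden grip, lift all three pulls out together in one scoopful, letting every ball drop back into the trough, and tip the pulls low and gently into the open wooden case. Lay the scoop back flat on the bench and shut the case's lid fully; do not touch the pulls with the gripper, and leave the glue bottle, sanding block, brush and tape roll where they are.

Things in the scene. Friction and masses are not known exactly. Their poses are not given: they have to be found in the camera images.
- scoop: bare steel wire scoop, 136 mm long, 120 wide, 115 high, 0.26 kg, flat on the bench at the left. Origin: underside, middle of the pan; x = toward the open mouth, z up. Four floor tines (4 mm wire at y = -42, -14, 14, 42 mm, gaps 24 mm) run from x = -60 mm to free tips at x = 67 mm. The pan is open in front and holds three pulls
- scoop_grip (a point): middle of the scoop's wooden grip, 104 mm above the scoop's origin, same axes. The grip lies above the pan along x, from 50 mm behind to 54 mm ahead of this point, 22 mm wide (y) and 22 mm high. The scoop balances 17 mm behind this point
- scoop_pan (a point): 22 mm above the scoop's origin, same axes. The pan's sides are wires at y = +-54 mm (22 mm above the underside, reaching x = 52 mm) and y = +-58 mm (44 mm up, reaching x = 32 mm); its back is a wire grid at x = -60 mm, 53 mm high. Smooth wire: polished wood slides easily on it
- trough: fixed open sheet-steel trough, outside 270 mm (x) by 158 mm (y). Origin: on the bench under its centre; +x points roughly to the robot's left, toward the case. Flat floor 6 mm above the bench, x = -101 to 103 mm, y = -50 to 50 mm; the long sides slope up and out to y = +-75 mm at 42 mm height. Rim 50 mm high on the long sides and the -x end. Smooth bright sheet: wood slides easily on it
- trough_ramp (a point): foot of the trough's scooping ramp, at floor level (6 mm up), trough x = 103 mm, y = 0, axes as the trough's. From here the +x end rises at 52 degrees to x = 131 mm, 42 mm high, with an 84 mm high end wall behind it; the opposite (-x) end slopes steeply up from x = -101 to -131 mm
- case: fixed dark wooden case with a hinged lid, standing open, 132 mm (x) by 190 mm (y). Origin: on the bench under its centre; x = away from the robot, toward the hinge. Inside: floor 7 mm up, x = -59 to 59 mm, y = -88 to 88 mm; walls 7 mm thick, their top 66 mm above the bench. Well behind, between case and trough (world x 0.69, y -0.08), stands the bench's fixed toggle clamp: pass in front of its tall lever
- case_lid (a joint): lid hinge: 0 = fully shut, starts near 1.7 (open, leaning back past upright). Hinge line along the case's y at case x = 66 mm, 67 mm up; the lid is a 13 mm thick panel, 132 mm from hinge to free edge, 190 mm wide; light, stays open past upright, falls shut by its weight once pushed over; outer face 80 mm above the bench when shut
- lid_edge (a point): middle of the lid's free edge (132 mm from the hinge, mid thickness): the front edge when shut
- pull_a: one of three egg-shaped turned hardwood pulls, an ellipsoid 62 mm long and 36 mm thick, origin at its centre, long axis = its x, about 35 g; lies at first on the trough floor among the balls at any yaw and rolls easily. Rests in the pan with its centre 17 to 23 mm above the scoop's underside
- pull_b: one of three egg-shaped turned hardwood pulls, an ellipsoid 62 mm long and 36 mm thick, origin at its centre, long axis = its x, about 35 g; lies at first on the trough floor among the balls at any yaw and rolls easily. Rests in the pan with its centre 17 to 23 mm above the scoop's underside
- pull_c: one of three egg-shaped turned hardwood pulls, an ellipsoid 62 mm long and 36 mm thick, origin at its centre, long axis = its x, about 35 g; lies at first on the trough floor among the balls at any yaw and rolls easily. Rests in the pan with its centre 17 to 23 mm above the scoop's underside
- ball_1: one of six small plain hardwood polishing balls, 16 mm diameter, origin at its centre; same timber as the pulls, rolls freely. Balls pass through the 24 mm gaps of the scoop. They start and stay in the trough
- ball_2: one of six small plain hardwood polishing balls, 16 mm diameter, origin at its centre; same timber as the pulls, rolls freely. Balls pass through the 24 mm gaps of the scoop. They start and stay in the trough
- ball_3: one of six small plain hardwood polishing balls, 16 mm diameter, origin at its centre; same timber as the pulls, rolls freely. Balls pass through the 24 mm gaps of the scoop. They start and stay in the trough
- ball_4: one of six small plain hardwood polishing balls, 16 mm diameter, origin at its centre; same timber as the pulls, rolls freely. Balls pass through the 24 mm gaps of the scoop. They start and stay in the trough
- ball_5: one of six small plain hardwood polishing balls, 16 mm diameter, origin at its centre; same timber as the pulls, rolls freely. Balls pass through the 24 mm gaps of the scoop. They start and stay in the trough
- ball_6: one of six small plain hardwood polishing balls, 16 mm diameter, origin at its centre; same timber as the pulls, rolls freely. Balls pass through the 24 mm gaps of the scoop. They start and stay in the trough
- glue_bottle: standing squeeze bottle of glue, 47 mm diameter, 146 mm high, behind the case; origin under its centre; bystander
- sanding_block: cork sanding block 58 x 91 x 34 mm lying behind the trough at the right; origin under its centre; bystander
- brush: flat brush 36 x 188 x 12 mm with a wooden handle, lying left of and behind the case; origin under its centre; bystander
- tape_roll: roll of tape lying flat, about 100 mm across and 45 mm high, at the back left; origin under its centre; bystander
Mind the look-alikes: they are no part of the job. What is shaped like the pull_c but purple or turquoise is not meant.

How it is judged:
On the way, in this order (a step that is already met when the one before it is completed fails the run):
1. all three pulls lie in the scoop's pan, lifted clear above the trough's rim, with every ball back in the trough (height (world z) of scoop above 0.055 m and x of pull_a in the frame of scoop between -0.065 and 0.07 m and y of pull_a in the frame of scoop between -0.055 and 0.055 m and z of pull_a in the frame of scoop between 0.005 and 0.08 m and x of pull_b in the frame of scoop between -0.065 and 0.07 m and y of pull_b in the frame of scoop between -0.055 and 0.055 m and z of pull_b in the frame of scoop between 0.005 and 0.08 m and x of pull_c in the frame of scoop between -0.065 and 0.07 m and y of pull_c in the frame of scoop between -0.055 and 0.055 m and z of pull_c in the frame of scoop between 0.005 and 0.08 m and x of ball_1 in the frame of trough between -0.134 and 0.134 m and y of ball_1 in the frame of trough between -0.078 and 0.078 m and z of ball_1 in the frame of trough between 0 and 0.045 m and x of ball_2 in the frame of trough between -0.134 and 0.134 m and y of ball_2 in the frame of trough between -0.078 and 0.078 m and z of ball_2 in the frame of trough between 0 and 0.045 m and x of ball_3 in the frame of trough between -0.134 and 0.134 m and y of ball_3 in the frame of trough between -0.078 and 0.078 m and z of ball_3 in the frame of trough between 0 and 0.045 m and x of ball_4 in the frame of trough between -0.134 and 0.134 m and y of ball_4 in the frame of trough between -0.078 and 0.078 m and z of ball_4 in the frame of trough between 0 and 0.045 m and x of ball_5 in the frame of trough between -0.134 and 0.134 m and y of ball_5 in the frame of trough between -0.078 and 0.078 m and z of ball_5 in the frame of trough between 0 and 0.045 m and x of ball_6 in the frame of trough between -0.134 and 0.134 m and y of ball_6 in the frame of trough between -0.078 and 0.078 m and z of ball_6 in the frame of trough between 0 and 0.045 m), for 0.2 s.
2. all three pulls lie in the case (x of pull_a in the frame of case between -0.059 and 0.059 m and y of pull_a in the frame of case between -0.088 and 0.088 m and z of pull_a in the frame of case between 0.015 and 0.064 m and x of pull_b in the frame of case between -0.059 and 0.059 m and y of pull_b in the frame of case between -0.088 and 0.088 m and z of pull_b in the frame of case between 0.015 and 0.064 m and x of pull_c in the frame of case between -0.059 and 0.059 m and y of pull_c in the frame of case between -0.088 and 0.088 m and z of pull_c in the frame of case between 0.015 and 0.064 m), for 0.2 s.
3. the lid is shut over them (all of step 2 and value of joint case_lid below 0.05 rad), for 0.2 s.
At the end, for the whole second after the job is handed in: all three pulls inside the case (within its inner walls, at rest), the lid shut to within 0.05 rad, all six balls in the trough, the scoop at rest flat on the bench (underside within 8 mm of the bench top, tilt under 0.1 rad) (all of step 3 and x of ball_1 in the frame of trough between -0.134 and 0.134 m and y of ball_1 in the frame of trough between -0.078 and 0.078 m and z of ball_1 in the frame of trough between 0 and 0.045 m and x of ball_2 in the frame of trough between -0.134 and 0.134 m and y of ball_2 in the frame of trough between -0.078 and 0.078 m and z of ball_2 in the frame of trough between 0 and 0.045 m and x of ball_3 in the frame of trough between -0.134 and 0.134 m and y of ball_3 in the frame of trough between -0.078 and 0.078 m and z of ball_3 in the frame of trough between 0 and 0.045 m and x of ball_4 in the frame of trough between -0.134 and 0.134 m and y of ball_4 in the frame of trough between -0.078 and 0.078 m and z of ball_4 in the frame of trough between 0 and 0.045 m and x of ball_5 in the frame of trough between -0.134 and 0.134 m and y of ball_5 in the frame of trough between -0.078 and 0.078 m and z of ball_5 in the frame of trough between 0 and 0.045 m and x of ball_6 in the frame of trough between -0.134 and 0.134 m and y of ball_6 in the frame of trough between -0.078 and 0.078 m and z of ball_6 in the frame of trough between 0 and 0.045 m and height (world z) of scoop between -0.008 and 0.008 m and angle between scoop's own z axis and vertical below 0.1 rad and linear speed of scoop below 0.02 m/s and linear speed of each of pull_a, pull_b, pull_c below 0.03 m/s); the robot touches nothing.
It fails at once if the gripper touches a pull (contact force between the fingers and pull_a above 0.5 N or contact force between the fingers and pull_b above 0.5 N or contact force between the fingers and pull_c above 0.5 N).
It fails at once if a pull is thrown or dropped from a height (faster than 1.8 m/s, a free fall of about 16 cm) (linear speed of any of pull_a, pull_b, pull_c above 1.8 m/s).
It fails at once if the glue bottle, sanding block, brush or tape roll is shifted by more than 30 mm (distance of any of glue_bottle, sanding_block, brush, tape_roll from where it was at the start of the episode above 0.03 m).
It also fails if it takes over 72 s, if anything falls off the work surface, if the arm or the gripper's body presses on something with over 40 N, if the wrist force passes 120 N, or if a joint passes its speed limit or range.

## Robot

A 6-joint arm with a two-finger parallel gripper is mounted at the origin on a cart in front of the work surface, level with it; the furniture and walls round the work are solid. World frame = base frame: x ahead of the robot, y to its left, z up, the work surface at z = 0. Lengths are in m, angles in rad, forces in N, time in s.
With the tool pointing down it reaches from about 0.25 to 0.725 m from the base axis. Payload 4 kg.
Tool frame: the origin (TCP) lies at the very end of the fingers, on their centre line; the grasp point (between the pads) lies 19 mm behind it; z points along the fingers, y is the line along which they close (so a half turn about z gives the same grasp; the last joint's range is limited). The gripper opens to 85 mm and grips with 20 to 120 N. Pads are 22 mm wide; open, the fingers measure 114 mm over their backs; the gripper's body (76 mm by 85 mm) begins 54 mm behind the grasp point. The pads swing forward as they close: fully open they stand 13 mm farther back than shut.
Start: joints at [-1.14, 0.241, 0.005, 1.335, 0, 1.571], TCP at [0.209, -0.454, 0.196] pointing down, gripper open.
Joint ranges: [-2.72, 2.72], [-1.05, 1.87], [-1.09, 1.28], [-1.99, 2.15], [-1.42, 1.44], [-3.14, 3.14]. Speed limits (rad/s): [2.79, 2.79, 3.14, 3.14, 3.14, 3.14].

## Interface

Orientations are given as a unit quaternion [x, y, z, w].
In Python, from workcell import bot, vision, workorder, boxes_of gives the robot as it stands.
- The arm moves only by the tool send_rows, never from a script. Its argument "motion" is text: rows parted by semicolons, each of 5 numbers parted by spaces: the closure, from -1 (fully open) to 1 (shut), so that 0 is half open, then the shift along the tool's x, y, z in cm, then the turn about the tool's z in rad. In form: claw x y z twist; .... A call has 1 to 5 rows; each row is the pose to reach, as a shift and turn from the pose commanded when the call began, along the tool's axes at that moment; what a row does not reach only later rows make up. A row lasts 1/10 s, in which the tool goes at most 50 mm and 8.59 degrees, less where a joint would pass 70% of its speed; a pose out of reach is approached as far as the arm can. A call with a gripper value outside its range is refused whole. The fingers move at their own pace and stop on an object; the grip force is fixed at half the most. Time passes only in rows, so rows that repeat a pose let the fingers close. It gives the time, the measured TCP pose, the force, the opening and the grip force at its end, in the units of the state.
- bot.get_obs(): the state, without advancing time (a new reading comes with each control period).
- vision.camera(name): name is "scene" or "side" or "wrist"; returns the picture (420x560x3 uint8, red, green, blue); there is no depth.
- vision.camera_model(name): a dict with "fov_y" (degrees; the focal length in pixels is half the picture's height over the tangent of half this angle, whatever the lens; pixels are square), "cx", "cy" (the principal point, pixels), "world_from_camera" (4x4, takes a point from camera to world coordinates); the wrist camera has in their place "hand_eye" (4x4, takes a point from camera to tool coordinates, whose origin is the TCP and whose axes are the flange's). Camera axes: x right, y down, z forward; pixel columns grow to the right and rows downward; lengths in m; the calibration is good to about 2 mm. A picture is of the moment at which its call begins: read the wrist's pose just before it. camera_model takes no time and is no camera call.
- workorder.job_done(): hands the job in; it is judged then, once.
Trained networks look in the newest picture that a camera, given by its name, has taken for a name from the list of things; names that differ only in an ending like _2 or _b are one class to them, and where a whole thing is asked for, a point or a joint stands for the part that bears it (a point fixed in the world has none). Each returns a list of dicts, best first, with "conf" (0 to 1); they miss things now and then, are a little off and sometimes report something else, mostly with a low value. They report only what shows in the picture. A call takes as long as a camera call. They do not tell look-alikes from the thing itself.
- boxes_of(camera, target): "rect" ([centre column, centre row, width, height] in pixels, round what is visible of it).
The state is a dict: "clock": time; "joint_pos": joint angles; "joint_vel": joint speeds; "tau": joint torques, N m; "eef_pos": TCP position; "tool_rot": TCP orientation; "ft_force": force on the tool from outside, world axes, zero at the start; "ft_torque": the same for the moment, N m; "grip_width": finger opening in m; "grasp_force": force on a finger pad.
Only numpy, scipy, OpenCV 4.12 (cv2) and the standard library are available. Lean on these libraries where they do the work, as an engineer would, in place of code of your own. Each camera call takes 0.05 s, during which the arm holds its last target. There are 200 camera calls.

## Working session

There is one attempt and no reset: what is moved stays moved. The work goes in short steps, Python scripts to look and compute and a tool call to move; the robot and the scene stay as the last step left them, time stands still between calls to the robot, and variables do not carry over. Pictures are saved under pics/ and viewed, at most 10 in all, crops included, and the job is handed in when it is done.

Besides the shell and the picture viewer there is one more tool, called after "Emit:" by a JSON object that holds its "name" and its "arguments". send_rows: Moves the arm, as the interface text tells. Its arguments: {"type":"object","properties":{"motion":{"type":"string"}},"required":["motion"]}

```bash
ls; mkdir -p pics; cat > h.py <<'E'
import numpy as np, cv2, json
from workcell import bot, vision, workorder, boxes_of
from scipy.spatial.transform import Rotation as R
def cam(n):
    m=vision.camera_model(n); f=210/np.tan(np.radians(m['fov_y'])/2)
    if n=='wrist':
        o=bot.get_obs(); T=np.eye(4); T[:3,:3]=R.from_quat(o['tool_rot']).as_matrix(); T[:3,3]=o['eef_pos']
        W=T@np.array(m['hand_eye'])
    else: W=np.array(m['world_from_camera'])
    return f,m['cx'],m['cy'],W
def ray(c,u,v,z):
    f,cx,cy,W=c; d=W[:3,:3]@np.array([(u-cx)/f,(v-cy)/f,1]); o=W[:3,3]
    return o+d*(z-o[2])/d[2]
def proj(c,p):
    f,cx,cy,W=c; q=W[:3,:3].T@(np.array(p)-W[:3,3]); return np.array([cx+f*q[0]/q[2],cy+f*q[1]/q[2]])
def save(n,fn):
    im=vision.camera(n); cv2.imwrite(fn,im[:,:,::-1]); return im
E
python3 - <<'E'
from h import *
a=save('scene','pics/1.png')
for t in ['scoop','scoop_grip','trough','case','pull_a','ball_1','lid_edge']:
    print('scene',t,[(np.round(b['rect'],0).astype(int).tolist(),round(b['conf'],2)) for b in boxes_of('scene',t)][:9])
b=save('side','pics/2.png')
for t in ['scoop','pull_a','trough','case']:
    print('side',t,[(np.round(b['rect'],0).astype(int).tolist(),round(b['conf'],2)) for b in boxes_of('side',t)][:9])
for n in ['scene','side']:
    c=cam(n);print(n,c[0],c[1],c[2],np.round(c[3],3).tolist())
print(vision.camera_model('wrist'))
print(bot.get_obs())
E
```

```text
pics
scene scoop [([361, 187, 34, 35], 0.56)]
scene scoop_grip [([363, 195, 38, 42], 0.68)]
scene trough [([174, 257, 129, 91], 0.88)]
scene case [([303, 208, 83, 68], 0.8), ([183, 259, 14, 13], 0.21)]
scene pull_a [([160, 264, 19, 20], 0.73), ([253, 249, 18, 15], 0.71), ([188, 221, 18, 16], 0.62), ([195, 244, 25, 14], 0.57), ([183, 259, 15, 17], 0.51)]
scene ball_1 []
scene lid_edge [([308, 202, 75, 56], 0.88)]
side scoop [([195, 194, 32, 45], 0.57)]
side pull_a [([352, 293, 26, 18], 0.93), ([252, 295, 21, 17], 0.9), ([339, 282, 29, 13], 0.87), ([312, 278, 21, 11], 0.76), ([237, 267, 23, 10], 0.6)]
side trough [([330, 296, 120, 101], 0.91)]
side case [([249, 232, 51, 47], 0.73)]
scene 418.48379669485524 282.87608372311263 212.63654333206807 [[0.45, 0.444, -0.775, 1.411], [0.893, -0.21, 0.398, -0.417], [0.014, -0.871, -0.491, 0.644], [0.0, 0.0, 0.0, 1.0]]
side 402.9347854062332 279.75535595495506 208.42480665331706 [[0.829, -0.191, 0.526, -0.012], [-0.559, -0.313, 0.768, -0.818], [0.018, -0.93, -0.366, 0.499], [0.0, 0.0, 0.0, 1.0]]
{'fov_y': 63.42306554063315, 'cx': 286.0738010452588
[... 379 characters left out ...]
}
{'clock': 0.65, 'joint_pos': array([-1.14000442e+00,  2.40550583e-01,  5.04239707e-03,  1.33520938e+00,
        6.56128092e-06,  1.57081602e+00]), 'joint_vel': array([ 0.00083006, -0.00170313,  0.00054373,  0.0007695 ,  0.00011369,
       -0.00116664]), 'tau': array([-4.62472271e-04, -3.72027576e+01,  2.52613038e+01,  1.04759220e-03,
       -7.42360362e-05, -6.18152953e-06]), 'eef_pos': array([ 0.20880546, -0.45433457,  0.19624739]), 'tool_rot': array([9.76893945e-01, 2.13724632e-01, 1.16221093e-05, 3.77689373e-05]), 'ft_force': array([-0.03428568,  0.26479433, -0.25388402]), 'ft_torque': array([-0.02017926,  0.04971635,  0.01195345]), 'grasp_force': 0.0, 'grip_width': 0.08530925008015702}
```

View pics/1.png

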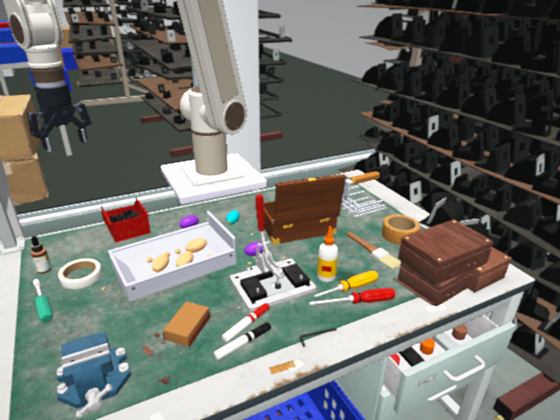

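View pics/2.png

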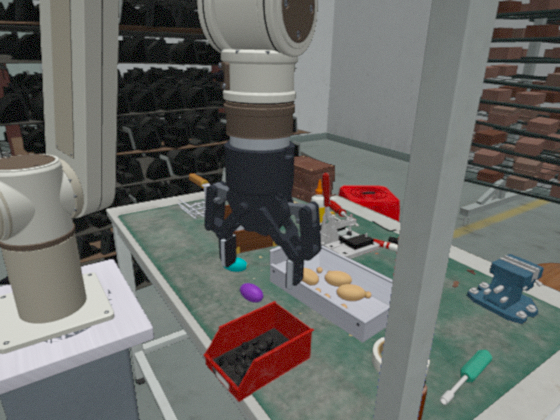

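The scene view shows the trough at (174,257) holding three light-wood pulls at about (160,264), (183,259) and (195,244). The case with its open lid is at (303,208) and the scoop is at the back left, around (365,193). The side view shows the same trough at (330,296). The purple eggs at (188,221) and (253,249) and the turquoise one at (233,216) lie outside the trough and don't count, because the job wants the plain wooden eggs inside it.

```bash
python3 - <<'E'
from h import *
a=cv2.imread('pics/1.png'); 
c1=a[165:300,100:400]
cv2.imwrite('pics/3.png',cv2.resize(c1,None,fx=2.66,fy=2.66,interpolation=cv2.INTER_CUBIC))
c=cam('scene')
for n,u,v,z in [('pull',160,264,.024),('pull',195,244,.024),('pull',183,259,.024),('trough',174,257,.03),('case',303,230,.04),('grip',365,178,.104),('scoop',361,195,.02),('bottle',327,278,0)]: print(n,np.round(ray(c,u,v,z),3))
E
```

```text
pull [ 0.533 -0.304  0.024]
pull [ 0.484 -0.201  0.024]
pull [ 0.537 -0.247  0.024]
trough [ 0.528 -0.267  0.03 ]
case [0.568 0.079 0.04 ]
grip [0.472 0.349 0.104]
scoop [0.431 0.375 0.02 ]
bottle [0.734 0.056 0.   ]
```

View pics/3.png

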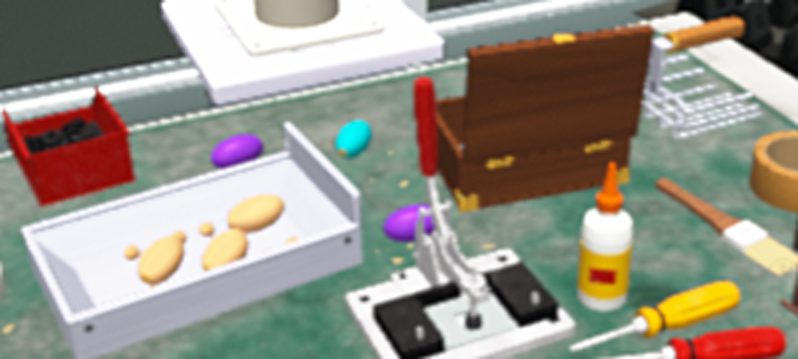

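Emit:
{"name": "send_rows", "arguments": {"motion": "-1 3.7 -1 -2.4 0.1; -1 7.4 -2.1 -4.8 0.2; -1 11 -3.2 -7.2 0.3; -1 14.7 -4.2 -9.6 0.38; -1 18.4 -5.3 -12 0.43"}}

```text
clock: 1.15
eef_pos: [0.3548, -0.3282, 0.3174]
tool_rot: [1.0, -0.001, 0.0, 0.0]
ft_force: [0.2, -0.6, -0.1]
grip_width: 0.0852
grasp_force: 0.0
```

Emit:
{"name": "send_rows", "arguments": {"motion": "-1 2.9 -1.7 0 0; -1 5.8 -3.5 0 0; -1 8.7 -5.2 0 0; -1 11.6 -7 0 0; -1 11.6 -7 0 0"}}

```text
clock: 1.65
eef_pos: [0.4726, -0.257, 0.3152]
tool_rot: [1.0, 0.003, 0.0, -0.001]
ft_force: [0.6, -0.0, -0.2]
grip_width: 0.0853
grasp_force: 0.0
```

```bash
python3 - <<'E'
from h import *
a=save('wrist','pics/4.png'); c=cam('wrist'); o=bot.get_obs(); print(o['clock'],o['eef_pos'],o['tool_rot'],o['joint_pos'])
np.save('c4.npy',np.array([*c[:3],*c[3].ravel()]))
for t,z in [('trough',.03),('pull_a',.024),('ball_1',.014),('case',.04),('scoop',.03)]:
    print(t,[(np.round(b['rect'],0).astype(int).tolist(),round(b['conf'],2),np.round(ray(c,*b['rect'][:2],z)[:2],3)) for b in boxes_of('wrist',t)][:9])
E
```

```text
1.7 [ 0.47104143 -0.25802266  0.31546759] [ 9.99997629e-01  2.10847905e-03 -4.93491888e-04 -2.31705668e-04] [-5.01085865e-01  3.05992967e-01  3.99169787e-01  1.66506126e+00
 -6.99796718e-05  2.63628986e+00]
trough []
pull_a [([280, 108, 41, 38], 0.93, array([ 0.539, -0.248])), ([325, 120, 38, 40], 0.92, array([ 0.524, -0.309])), ([141, 90, 51, 32], 0.92, array([ 0.562, -0.067])), ([248, 148, 46, 28], 0.79, array([ 0.487, -0.205])), ([155, 221, 31, 32], 0.69, array([ 0.381, -0.066])), ([238, 240, 41, 21], 0.61, array([ 0.351, -0.187])), ([288, 125, 233, 152], 0.4, array([ 0.517, -0.259]))]
ball_1 [([336, 91, 15, 10], 0.62, array([ 0.561, -0.323])), ([280, 156, 10, 8], 0.6, array([ 0.474, -0.248])), ([252, 101, 10, 7], 0.55, array([ 0.548, -0.21 ])), ([233, 109, 12, 11], 0.54, array([ 0.538, -0.185])), ([334, 149, 13, 10], 0.53, array([ 0.485, -0.325]))]
case [([53, 141, 105, 133], 0.7, array([0.497, 0.05 ])), ([303, 152, 8, 13], 0.67, array([ 0.483, -0.279]))]
scoop []
```

View pics/4.png

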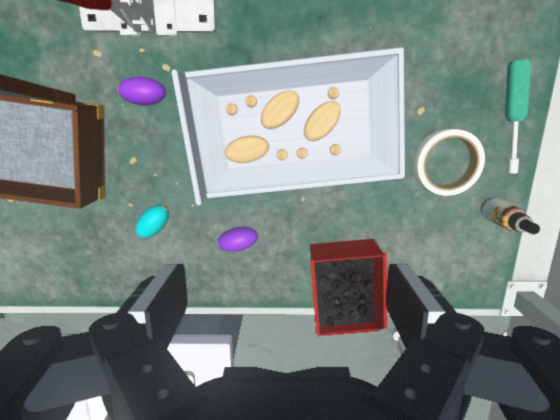

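The wrist view shows the trough from above. The three wooden pulls are at (280,108), (323,120) and (247,148), six balls are around them, and the ramp end is on the left at about x=190. The purple and turquoise eggs lie outside it at (142,90), (238,240) and (152,221). The open case is at the left edge. Next I'll fit the trough and case, then look at the scoop.

```bash
python3 - <<'E'
from h import *
d=np.load('c4.npy'); c=(d[0],d[1],d[2],d[3:].reshape(4,4))
for n,u,v,z in [('endwall back',174,72,.084),('endwall front',199,203,.084),('rim -x back',404,49,.05),('rim -x front',406,178,.05),('floor',371,81,.006),('floor',372,150,.006),('case front right top',105,206,.066),('case back right top',106,104,.066),('case bottom fr',105,190,.0)]: print(n,np.round(ray(c,u,v,z),4))
E
```

```text
endwall back [ 0.5787 -0.1308  0.084 ]
endwall front [ 0.4255 -0.1481  0.084 ]
rim -x back [ 0.6082 -0.3978  0.05  ]
rim -x front [ 0.4511 -0.4165  0.05  ]
floor [ 0.5749 -0.3713  0.006 ]
floor [ 0.4824 -0.3796  0.006 ]
case front right top [ 0.4158 -0.0198  0.066 ]
case back right top [ 0.544  -0.0401  0.066 ]
case bottom fr [0.421  0.0131 0.    ]
```

Emit:
{"name": "send_rows", "arguments": {"motion": "-1 -2.5 -4 -0.5 -0.15; -1 -5 -8 -1 -0.3; -1 -7.5 -12 -1 -0.45; -1 -10 -16 -1 -0.6; -1 -12 -20 -1 -0.75"}}

```text
clock: 2.45
eef_pos: [0.3476, -0.0588, 0.3266]
tool_rot: [0.93, 0.368, 0.001, 0.0]
ft_force: [1.2, 0.1, 0.5]
grip_width: 0.0851
grasp_force: 0.0
```

```bash
python3 -c "
from h import *;o=bot.get_obs();print(o['eef_pos'],o['tool_rot'],o['joint_pos'])"
```

```text
[ 0.34762141 -0.05879831  0.32656369] [9.29785846e-01 3.68100349e-01 5.84035683e-04 2.69291221e-04] [-1.67697588e-01 -7.71155350e-02 -1.05177364e-02  1.63611602e+00
  1.44561727e-04  2.21996482e+00]
```

Emit:
{"name": "send_rows", "arguments": {"motion": "-1 3.4 -2.7 -0.5 0; -1 6.8 -5.4 -1 0; -1 10.2 -8.1 -1.5 0; -1 13.6 -10.8 -2 0; -1 17 -13.5 -2 0"}}

```text
clock: 2.95
eef_pos: [0.382, 0.1564, 0.3475]
tool_rot: [0.931, 0.366, 0.001, 0.0]
ft_force: [0.5, -0.2, 0.4]
grip_width: 0.0855
grasp_force: 0.0
```

Emit:
{"name": "send_rows", "arguments": {"motion": "-1 3 -2.4 0 0; -1 6 -4.8 0 0; -1 9 -7.2 0 0; -1 11 -9 0 0; -1 11 -9 0 0"}}

```text
clock: 3.45
eef_pos: [0.4011, 0.2982, 0.3452]
tool_rot: [0.93, 0.368, -0.0, -0.0]
ft_force: [0.3, -0.2, 0.2]
grip_width: 0.0852
grasp_force: 0.0
```

```bash
python3 - <<'E'
from h import *
a=save('wrist','pics/5.png'); c=cam('wrist'); o=bot.get_obs(); print(o['clock'],o['eef_pos'],o['tool_rot'],o['joint_pos'])
np.save('c5.npy',np.array([*c[:3],*c[3].ravel()]))
for t,z in [('case',.04),('scoop',.03),('scoop_grip',.104)]:
    print(t,[(np.round(b['rect'],0).astype(int).tolist(),round(b['conf'],2),np.round(ray(c,*b['rect'][:2],z)[:2],3)) for b in boxes_of('wrist',t)][:9])
E
```

```text
3.5 [0.40094213 0.2965344  0.34565694] [ 9.30170826e-01  3.67126594e-01 -4.79849357e-04  2.60529664e-04] [ 6.36981562e-01  2.31266549e-01  3.77093999e-01  1.71768545e+00
 -2.55697673e-04  3.02673821e+00]
case [([453, 200, 208, 166], 0.63, array([0.524, 0.075]))]
scoop [([298, 102, 116, 114], 0.77, array([0.468, 0.337])), ([394, 17, 82, 34], 0.57, array([0.63 , 0.319]))]
scoop_grip [([298, 104, 115, 119], 0.88, array([0.465, 0.337]))]
```

View pics/5.png

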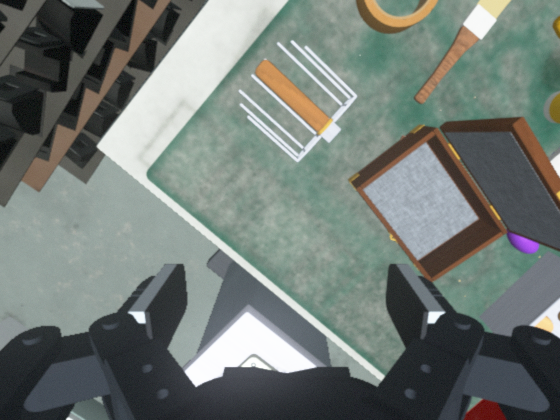

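```bash
cat > w.py <<'E'
from h import *
# scoop pose = fit model points
d=np.load('c5.npy'); c=(d[0],d[1],d[2],d[3:].reshape(4,4))
g1=ray(c,262,66,.115); g2=ray(c,325,128,.115); print('grip tip,back',g1,g2, 'yaw',np.degrees(np.arctan2(*(g1-g2)[1::-1])), np.linalg.norm(g1-g2))
for n,u,v,z in [('back right top',297,161,.053),('back left top',355,97,.053),('caseFL',350,180,.066),('caseFR',430,279,.066),('caseBR',508,230,.066),('caseBL',424,126,.066)]: print(n,np.round(ray(c,u,v,z),4))
E
python3 w.py
```

```text
grip tip,back [0.46610954 0.39484383 0.115     ] [0.4661765 0.2956336 0.115    ] yaw 90.03866926013184 0.09921025461052864
back right top [0.4097 0.2847 0.053 ]
back left top [0.5233 0.2871 0.053 ]
caseFL [0.4416 0.2151 0.066 ]
caseFR [0.4183 0.0178 0.066 ]
caseBR [ 0.5455 -0.0036  0.066 ]
caseBL [0.5581 0.1962 0.066 ]
```

Emit:
{"name": "send_rows", "arguments": {"motion": "-1 1.2 0.6 2.5 -0.14; -1 2.4 1.3 5 -0.28; -1 3.5 1.9 7.5 -0.42; -1 4.7 2.6 9 -0.56; -1 5.9 3.2 10 -0.7"}}

```text
clock: 4.15
eef_pos: [0.466, 0.311, 0.2454]
tool_rot: [0.747, 0.665, -0.001, -0.0]
ft_force: [-0.0, 0.5, 0.5]
grip_width: 0.0853
grasp_force: 0.0
```

Emit:
{"name": "send_rows", "arguments": {"motion": "-1 0 0 2 -0.13; -1 0 0 4 -0.13; -1 0 0 5 -0.13; -1 0 0 5 -0.13; -1 0 0 5 -0.13"}}

```text
clock: 4.65
eef_pos: [0.4662, 0.3126, 0.1973]
tool_rot: [0.704, 0.71, 0.001, 0.0]
ft_force: [-0.3, 1.0, 1.0]
grip_width: 0.0851
grasp_force: 0.0
```

```bash
python3 - <<'E'
from h import *
a=save('wrist','pics/6.png'); c=cam('wrist'); o=bot.get_obs(); print(o['clock'],o['eef_pos'],o['tool_rot'],o['joint_pos'])
np.save('c6.npy',np.array([*c[:3],*c[3].ravel()]))
print([(np.round(b['rect'],0).astype(int).tolist(),round(b['conf'],2)) for b in boxes_of('wrist','scoop')])
d=np.load('c4.npy'); c4=(d[0],d[1],d[2],d[3:].reshape(4,4))
print(ray(c4,105,190,0),ray(c4,106,104,0),ray(c4,105,206,0))
E
```

```text
4.7 [0.46644295 0.31301345 0.19764135] [7.03816321e-01 7.10381139e-01 1.08338910e-03 2.24437914e-04] [ 5.91048339e-01  3.61819078e-01  1.76074399e-01  1.38283889e+00
 -1.16865603e-05  2.15256056e+00]
[([286, 157, 126, 153], 0.55)]
[0.42104266 0.01314235 0.        ] [ 5.44104235e-01 -6.57797964e-03  5.55111512e-17] [0.39610161 0.01685749 0.        ]
```

View pics/6.png

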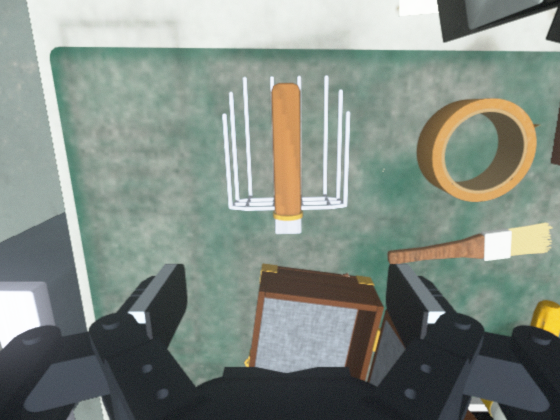

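The wrist view shows the scoop squared up, with its grip running along column 287 from row 84 to 218, and the case behind it. I'll go down and grasp it.

Emit:
{"name": "send_rows", "arguments": {"motion": "-1 0 0 3.5 0; -1 0 0 7 0; -1 0 0 10 0; -1 0 0 11.5 0; -1 0 0 11.5 0"}}

```text
clock: 5.25
eef_pos: [0.4645, 0.3122, 0.0795]
tool_rot: [0.704, 0.711, -0.002, -0.0]
ft_force: [0.7, 0.9, 0.5]
grip_width: 0.0852
grasp_force: 0.0
```

Emit:
{"name": "send_rows", "arguments": {"motion": "1 0 0 0 0; 1 0 0 0 0; 1 0 0 0 0; 1 0 0 0 0; 1 0 0 0 0"}}

```text
clock: 5.75
eef_pos: [0.4662, 0.3133, 0.0819]
tool_rot: [0.704, 0.711, 0.001, 0.0]
ft_force: [-0.8, -0.5, 0.3]
grip_width: 0.0125
grasp_force: 0.0
```

Emit:
{"name": "send_rows", "arguments": {"motion": "1 0 0 0 0; 1 0 0 0 0; 1 0 0 -1 0; 1 0 0 -2 0; 1 0 0 -2 0"}}

```text
clock: 6.25
eef_pos: [0.4673, 0.314, 0.1036]
tool_rot: [0.704, 0.711, 0.002, 0.0]
ft_force: [0.1, 0.5, -0.1]
grip_width: 0.0
grasp_force: 0.0
```

```bash
python3 - <<'E'
from h import *
a=save('wrist','pics/7.png'); s=vision.camera('scene'); 
cv2.imwrite('pics/7.png',np.hstack([cv2.resize(a,(400,300))[:,:,::-1],cv2.resize(s[130:250,290:450],(400,300),interpolation=cv2.INTER_CUBIC)[:,:,::-1]]))
E
```

```text
(no output)
```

View pics/7.png

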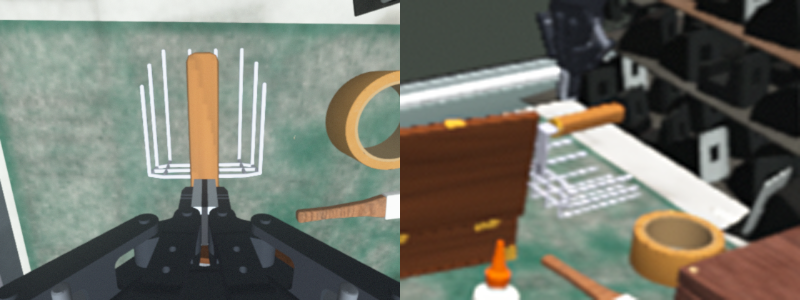

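The fingers closed on nothing, just behind the grip's rear end. The grip is farther toward +y than I estimated, so I'll recompute from picture 6.

```bash
python3 - <<'E'
from h import *
d=np.load('c6.npy'); c=(d[0],d[1],d[2],d[3:].reshape(4,4))
for n,u,v,z in [('grip front',287,84,.112),('grip back',287,216,.112),('tine tip L',246,78,.002),('tine tip R',326,76,.002),('side54 tip',231,93,.022),('side58 tip',226,115,.044),('side58R',348,113,.044),('back58',231,208,.044)]: print(n,np.round(ray(c,u,v,z),4))
c=cam('wrist')
for n,u,v,z in [('grip front',284,75,.112),('grip back',284,255,.112),('tine tip L',190*1.4,70,.002),('fingertip',205*1.4,200*1.4,.104)]: print(n,np.round(ray(c,u,v,z),4))
print(bot.get_obs()['eef_pos'])
E
```

```text
grip front [0.4665 0.4012 0.112 ]
grip back [0.4674 0.2997 0.112 ]
tine tip L [0.4246 0.413  0.002 ]
tine tip R [0.5071 0.4156 0.002 ]
side54 tip [0.4116 0.3975 0.022 ]
side58 tip [0.4095 0.3771 0.044 ]
side58R [0.5244 0.3799 0.044 ]
back58 [0.4108 0.2855 0.044 ]
grip front [0.4645 0.4001 0.112 ]
grip back [0.4652 0.3093 0.112 ]
tine tip L [0.4503 0.4124 0.002 ]
fingertip [0.467  0.2899 0.104 ]
[0.4663792  0.31344018 0.10207366]
```

```bash
python3 - <<'E'
from h import *
a=vision.camera('wrist'); s=vision.camera('scene'); o=bot.get_obs(); p=o['eef_pos']
w=cam('wrist'); sc=cam('scene'); si=cam('side')
b=a.copy(); t=s.copy()
for q,col in [(p,(255,0,0)),(p+[0,0,.019],(255,255,0)),((.467,.30,.115),(0,0,255)),((.467,.40,.115),(0,0,255)),((.467,.347,.104),(0,255,0)),((.467,.287,0),(0,255,255))]:
    for im,c in ((b,w),(t,sc)):
        u=proj(c,q); cv2.circle(im,(int(round(u[0])),int(round(u[1]))),1,col,-1)
    print(np.round(proj(w,q)),np.round(proj(sc,q)))
cv2.imwrite('pics/8.png',np.hstack([cv2.resize(b[200:410,150:430],(400,300),interpolation=cv2.INTER_CUBIC),cv2.resize(t[140:215,330:430],(400,300),interpolation=cv2.INTER_CUBIC)])[:,:,::-1])
E
```

```text
[286. 241.] [354. 180.]
[286. 255.] [355. 174.]
[288. 273.] [351. 177.]
[291.  74.] [377. 171.]
[289. 183.] [363. 177.]
[287. 224.] [344. 211.]
```

View pics/8.png

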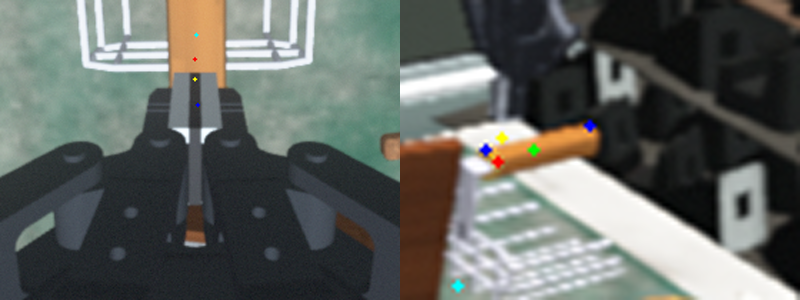

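In the crops the closed fingertips sit above the wooden grip, near (195,75) in the left one, so they closed too high and slipped off the top. I'll open and go about 14 mm lower.

Emit:
{"name": "send_rows", "arguments": {"motion": "-1 0 0 -2 0; -1 0 0 -3 0; -1 0.2 0 -3 0; -1 0.2 0 -3 0; -1 0.2 0 -3 0"}}

```text
clock: 6.95
eef_pos: [0.4653, 0.3148, 0.1304]
tool_rot: [0.704, 0.711, -0.001, -0.0]
ft_force: [-0.1, -0.0, -0.1]
grip_width: 0.0722
grasp_force: 0.0
```

Emit:
{"name": "send_rows", "arguments": {"motion": "-1 0 0 2 0; -1 0 0 4 0; -1 0 0 6 0; -1 0 0 6.2 0; -1 0 0 6.2 0"}}

```text
clock: 7.45
eef_pos: [0.465, 0.3145, 0.0683]
tool_rot: [0.704, 0.711, -0.001, -0.0]
ft_force: [0.0, -0.5, 0.3]
grip_width: 0.0855
grasp_force: 0.0
```

Emit:
{"name": "send_rows", "arguments": {"motion": "1 0 0 0 0; 1 0 0 0 0; 1 0 0 0 0; 1 0 0 0 0; 1 0 0 0 0"}}

```text
clock: 7.95
eef_pos: [0.4663, 0.3153, 0.0699]
tool_rot: [0.704, 0.711, 0.001, 0.0]
ft_force: [1.5, -0.5, 1.9]
grip_width: 0.02
grasp_force: 59.3
```

Emit:
{"name": "send_rows", "arguments": {"motion": "1 0 0 0 0; 1 0 0 0 0; 1 0 0 0 0; 1 0 0 0 0; 1 0 0 0 0"}}

```text
clock: 8.45
eef_pos: [0.4663, 0.3153, 0.0699]
tool_rot: [0.704, 0.711, 0.001, 0.0]
ft_force: [1.3, -0.8, 5.4]
grip_width: 0.0202
grasp_force: 59.7
```

Emit:
{"name": "send_rows", "arguments": {"motion": "1 0 0 -2 0; 1 0 0 -5 0; 1 0 -2 -8 0; 1 0 -4 -11 0; 1 0 -6 -14 0"}}

```text
clock: 8.95
eef_pos: [0.4042, 0.3137, 0.2087]
tool_rot: [0.704, 0.711, -0.002, -0.0]
ft_force: [0.3, 0.5, -2.7]
grip_width: 0.0202
grasp_force: 59.3
```

Emit:
{"name": "send_rows", "arguments": {"motion": "1 -3 0 -1 0; 1 -7 0 -1 0; 1 -11.5 0 -1 0; 1 -16 0 -1 0; 1 -20 0 -1 0"}}

```text
clock: 9.45
eef_pos: [0.4064, 0.1125, 0.218]
tool_rot: [0.703, 0.711, -0.001, -0.001]
ft_force: [0.8, -0.4, -3.4]
grip_width: 0.0201
grasp_force: 59.4
```

Emit:
{"name": "send_rows", "arguments": {"motion": "1 -4 0 0 0; 1 -8.5 1 0 0; 1 -13 3 0 -0.03; 1 -17.5 5 0 -0.07; 1 -21.5 7 0 -0.096"}}

```text
clock: 9.95
eef_pos: [0.4795, -0.1019, 0.2181]
tool_rot: [0.669, 0.744, -0.001, -0.001]
ft_force: [1.4, 1.2, -2.7]
grip_width: 0.0203
grasp_force: 59.4
```

Emit:
{"name": "send_rows", "arguments": {"motion": "1 -1 0.4 1.5 0; 1 -1.5 0.8 3.5 0; 1 -1.5 0.8 3.5 0; 1 -1.5 0.8 3.5 0; 1 -1.5 0.8 3.5 0"}}

```text
clock: 10.45
eef_pos: [0.4895, -0.1134, 0.1848]
tool_rot: [0.668, 0.744, 0.0, 0.0]
ft_force: [0.6, -0.8, -3.8]
grip_width: 0.0203
grasp_force: 59.4
```

```bash
python3 - <<'E'
from h import *
s=vision.camera('scene'); w=vision.camera('wrist'); o=bot.get_obs(); print(o['eef_pos'],o['tool_rot'],o['grip_width'],o['ft_force'],o['ft_torque'])
cv2.imwrite('pics/9.png',np.hstack([cv2.resize(w,(400,300)),cv2.resize(s[130:280,170:370],(400,300),interpolation=cv2.INTER_CUBIC)])[:,:,::-1])
E
```

```text
[ 0.48990148 -0.11338258  0.18524566] [6.68260574e-01 7.43926823e-01 4.22278053e-04 7.13306515e-04] 0.01999230814849697 [-0.57299371  0.72771185 -2.62711396] [-0.03138892 -0.01282344  0.06184459]
```

View pics/9.png

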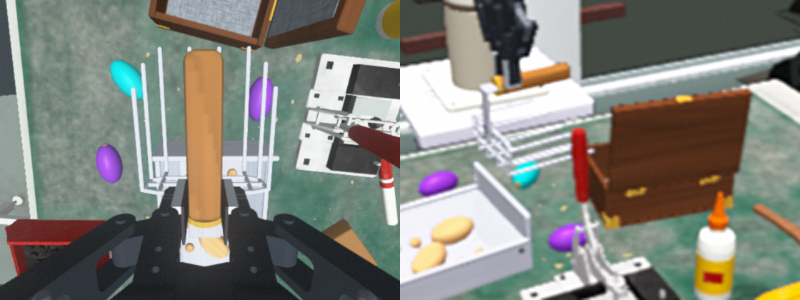

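The wrist view shows the scoop held level over the trough's end wall, with the grip along column 205 of the left half. The scene half agrees. The tool can't tilt, so I'll pitch the scoop nose-down in the pads by resting its back on the 84 mm end wall.

Emit:
{"name": "send_rows", "arguments": {"motion": "1 -0.3 -0.4 1.5 0; 1 -0.6 -0.8 2.6 0; 1 -0.6 -0.8 3.1 0; 1 -0.6 -0.8 3.1 0; 1 -0.6 -0.8 3.1 0"}}

```text
clock: 11.05
eef_pos: [0.4825, -0.1206, 0.1535]
tool_rot: [0.669, 0.744, 0.0, 0.0]
ft_force: [-0.3, -0.2, -3.2]
grip_width: 0.02
grasp_force: 59.4
```

Emit:
{"name": "send_rows", "arguments": {"motion": "1 0.4 0 0.2 0; 1 0.9 0 0.4 0; 1 1.3 0 0.5 0; 1 1.7 0 0.6 0; 1 1.7 0 0.6 0"}}

```text
clock: 11.55
eef_pos: [0.4799, -0.1028, 0.1469]
tool_rot: [0.668, 0.744, 0.0, -0.001]
ft_force: [-0.9, -0.2, -2.7]
grip_width: 0.0202
grasp_force: 59.5
```

```bash
cat >> h.py <<'E'
def grip():
    "orange grip rows/cols in wrist view"
    a=vision.camera('wrist'); h=cv2.cvtColor(a,cv2.COLOR_RGB2HSV)
    m=cv2.inRange(h,(8,110,110),(22,255,255)); m[:,:200]=0; m[:,380:]=0
    n,l,st,ce=cv2.connectedComponentsWithStats(m); k=1+np.argmax(st[1:,4]); o=bot.get_obs()
    ys,xs=np.where(l==k); t=ys.min(); 
    print('grip',st[k].tolist(),'width top',int(np.sum(ys==t+12)),'tcp',np.round(o['eef_pos'],4),'F',np.round(o['ft_force'],1),'w',round(o['grip_width'],4),'t',o['clock'])
    return a
E
python3 -c "
from h import *; grip()"
```

```text
grip [257, 69, 56, 250, 12254] width top 52 tcp [ 0.4799 -0.1031  0.1468] F [ 0.3 -0.3 -3. ] w 0.0199 t 11.6
```

Emit:
{"name": "send_rows", "arguments": {"motion": "1 0 0 -1.2 0; 1 -1 0 -1.5 0; 1 -2 0 -1.5 0; 1 -2 0 -1 0; 1 -2 0 -0.7 0"}}

```text
clock: 12.1
eef_pos: [0.4821, -0.1242, 0.1534]
tool_rot: [0.669, 0.743, -0.0, -0.001]
ft_force: [0.6, 0.5, -3.4]
grip_width: 0.0204
grasp_force: 59.4
```

Emit:
{"name": "send_rows", "arguments": {"motion": "1 0 0 0.2 0; 1 0 0 0.4 0; 1 0 0 0.6 0; 1 0 0 0.8 0; 1 0 0 0.8 0"}}

```text
clock: 12.6
eef_pos: [0.483, -0.1234, 0.1494]
tool_rot: [0.668, 0.744, 0.001, 0.001]
ft_force: [-4.8, 1.1, 13.9]
grip_width: 0.0201
grasp_force: 61.5
```

```bash
python3 -c "
from h import *; grip()"
```

```text
grip [258, 69, 55, 250, 12215] width top 52 tcp [ 0.4831 -0.1234  0.1494] F [-4.8  2.7 14. ] w 0.0203 t 12.65
```

Emit:
{"name": "send_rows", "arguments": {"motion": "1 0.1 0 0.2 0; 1 0.2 0 0.4 0; 1 0.3 0 0.6 0; 1 0.3 0 0.8 0; 1 0.3 0 0.8 0"}}

```text
clock: 13.15
eef_pos: [0.4853, -0.1213, 0.1483]
tool_rot: [0.668, 0.744, 0.003, 0.006]
ft_force: [-14.0, 4.2, 47.1]
grip_width: 0.0198
grasp_force: 66.1
```

```bash
python3 -c "
from h import *; grip()"
```

```text
grip [259, 69, 55, 250, 12243] width top 51 tcp [ 0.4853 -0.1213  0.1483] F [-14.4   3.5  46.5] w 0.0199 t 13.2
```

Pressing the back down gives 47 N with no rotation, because the lever is only about 20 mm. I'll back off and use the 100 mm lever instead, pushing the tine tips horizontally against the case's right outer wall.

Emit:
{"name": "send_rows", "arguments": {"motion": "1 0 0 -1.5 0; 1 0 0 -4 0; 1 1 -0.5 -6 0.1; 1 2 -1 -6 0.2; 1 2.4 -1 -6 0.26"}}

```text
clock: 13.7
eef_pos: [0.4695, -0.0972, 0.1991]
tool_rot: [0.76, 0.65, 0.0, 0.0]
ft_force: [-0.1, -0.2, -2.5]
grip_width: 0.0201
grasp_force: 60.0
```

```bash
python3 - <<'E'
from h import *
a=grip(); print(bot.get_obs()['tool_rot']); c=cam('wrist')
cv2.imwrite('pics/raw_a.png',a[:,:,::-1])
# edge rows: case right wall vs expected
for q in [(.42,.0155,0),(.545,-.005,0),(.42,.0155,.066),(.545,-.005,.066)]: print(q,np.round(proj(c,q)))
g=cv2.cvtColor(a,cv2.COLOR_RGB2HSV)
for u in (215,230,320,335): print(u,[(v,g[v,u].tolist()) for v in range(0,120,6)])
E
```

```text
grip [200, 0, 148, 319, 13609] width top 4 tcp [ 0.4695 -0.0967  0.1986] F [-0.4  1.3 -3.5] w 0.0198 t 13.75
[7.60318982e-01 6.49549730e-01 4.39707915e-04 3.80547376e-05]
(0.42, 0.0155, 0) [222.  75.]
(0.545, -0.005, 0) [344.  76.]
(0.42, 0.0155, 0.066) [208.  69.]
(0.545, -0.005, 0.066) [357.  69.]
215 [(0, [12, 131, 72]), (6, [10, 132, 62]), (12, [11, 128, 60]), (18, [14, 130, 59]), (24, [11, 106, 58]), (30, [10, 125, 57]), (36, [9, 99, 62]), (42, [13, 137, 54]), (48, [13, 106, 58]), (54, [10, 114, 58]), (60, [12, 118, 80]), (66, [11, 144, 126]), (72, [12, 95, 62]), (78, [76, 52, 137]), (84, [76, 50, 142]), (90, [76, 57, 138]), (96, [77, 51, 140]), (102, [73, 31, 158]), (108, [77, 46, 150]), (114, [74, 51, 141])]
230 [(0, [104, 24, 181]), (6, [104, 26, 183]), (12, [103, 26, 177]), (18, [105, 29, 178]), (24, [104, 29, 177]), (30, [105, 25, 186]), (36, [103, 25, 185]), (42, [106, 25, 192]), (48, [104, 26, 185]), (54, [107, 25, 181]), (60, [6, 18, 143]), (66, [11, 138, 124]), (72, [12, 104, 71]), (78, [76, 48, 139]), (84, [74, 44, 140]), (90, [76, 47, 136]), (96, [77, 54, 138]), (102,
[... 236 characters left out ...]
]), (48, [104, 29, 184]), (54, [108, 23, 187]), (60, [11, 135, 138]), (66, [11, 131, 115]), (72, [11, 74, 72]), (78, [72, 38, 135]), (84, [74, 39, 124]), (90, [73, 36, 134]), (96, [71, 34, 127]), (102, [70, 31, 124]), (108, [67, 26, 129]), (114, [68, 23, 134])]
335 [(0, [105, 24, 191]), (6, [104, 27, 179]), (12, [105, 25, 182]), (18, [105, 27, 167]), (24, [104, 27, 189]), (30, [102, 24, 184]), (36, [105, 23, 179]), (42, [104, 26, 168]), (48, [107, 27, 177]), (54, [104, 26, 164]), (60, [11, 137, 134]), (66, [11, 125, 110]), (72, [20, 150, 162]), (78, [73, 48, 144]), (84, [72, 44, 145]), (90, [78, 43, 135]), (96, [76, 46, 138]), (102, [75, 36, 141]), (108, [73, 33, 147]), (114, [76, 37, 145])]
```

Emit:
{"name": "send_rows", "arguments": {"motion": "1 -0.2 0 2 0; 1 -0.2 0 4.5 0; 1 -0.2 0 6.5 0; 1 -0.2 0 7.4 0; 1 -0.2 0 7.4 0"}}

```text
clock: 14.25
eef_pos: [0.4676, -0.0981, 0.1225]
tool_rot: [0.759, 0.651, -0.0, -0.003]
ft_force: [-0.6, 4.0, -3.9]
grip_width: 0.0201
grasp_force: 60.7
```

Emit:
{"name": "send_rows", "arguments": {"motion": "1 0.4 0 0 0; 1 0.8 0 0 0; 1 1.2 0 0 0; 1 1.6 0 -0.2 0; 1 1.6 0 -0.2 0"}}

```text
clock: 14.75
eef_pos: [0.4727, -0.0855, 0.1272]
tool_rot: [0.759, 0.651, -0.001, 0.002]
ft_force: [0.2, -5.3, -1.9]
grip_width: 0.0204
grasp_force: 61.0
```

```bash
sed -i 's/m\[:,:200\]=0; m\[:,380:\]=0/m[:,:240]=0; m[:,335:]=0;m[:78]=0/' h.py; python3 -c "
from h import *; a=grip(); cv2.imwrite('pics/raw_b.png',a[:,:,::-1])"
```

```text
grip [259, 78, 54, 243, 11874] width top 54 tcp [ 0.4727 -0.0856  0.127 ] F [-0.5 -5.8 -1.4] w 0.0199 t 14.8
```

Emit:
{"name": "send_rows", "arguments": {"motion": "1 0.4 0 -0.1 0; 1 0.8 0 -0.3 0; 1 1.2 0 -0.5 0; 1 1.6 0 -0.8 0; 1 1.6 0 -0.8 0"}}

```text
clock: 15.3
eef_pos: [0.4745, -0.0681, 0.1347]
tool_rot: [0.759, 0.651, 0.0, 0.0]
ft_force: [-0.2, -5.5, -1.4]
grip_width: 0.0201
grasp_force: 60.8
```

```bash
python3 -c "
from h import *; a=grip(); cv2.imwrite('pics/raw_c.png',a[:,:,::-1])
for f in 'abc':
    h=cv2.cvtColor(cv2.imread(f'pics/raw_{f}.png'),cv2.COLOR_BGR2HSV)
    print(f,[(v,int(cv2.inRange(h[v:v+1],(8,110,110),(22,255,255))[0,230:345].astype(bool).sum()),h[v,286].tolist()) for v in range(40,320,20)])"
```

```text
grip [240, 85, 95, 242, 11656] width top 95 tcp [ 0.4745 -0.0683  0.1345] F [-0.6 -4.  -0.9] w 0.0202 t 15.35
a [(40, 0, [104, 24, 178]), (60, 66, [10, 121, 133]), (80, 52, [16, 147, 198]), (100, 55, [15, 146, 196]), (120, 54, [14, 141, 196]), (140, 53, [15, 145, 201]), (160, 53, [15, 145, 208]), (180, 51, [15, 148, 208]), (200, 51, [14, 143, 211]), (220, 49, [14, 142, 207]), (240, 48, [14, 143, 205]), (260, 47, [14, 145, 204]), (280, 45, [15, 145, 200]), (300, 45, [15, 143, 198])]
b [(40, 0, [102, 26, 178]), (60, 0, [107, 24, 173]), (80, 57, [15, 146, 197]), (100, 54, [15, 146, 198]), (120, 52, [15, 146, 195]), (140, 52, [15, 146, 199]), (160, 51, [15, 147, 205]), (180, 51, [15, 146, 209]), (200, 49, [14, 142, 208]), (220, 49, [15, 145, 209]), (240, 49, [15, 144, 207]), (260, 47, [15, 145, 204]), (280, 45, [14, 144, 200]), (300, 45, [15, 142, 197])]
c [(40, 0, [104, 27, 179]), (60, 0, [105, 24, 192]), (80, 0, [107, 23, 174]), (100, 115, [15, 143, 202]), (120, 50, [14, 141, 202]), (140, 49, [15, 146, 203]), (160, 49, [15, 146, 205]), (180, 49, [15, 143, 212]), (200, 47, [15, 142, 216]), (220, 48, [15, 144, 213]), (240, 47, [15, 147, 210]), (260, 45, [15, 145, 209]), (280, 46, [14, 144, 207]), (300, 45, [15, 145, 204])]
```

Emit:
{"name": "send_rows", "arguments": {"motion": "1 0.4 0 -0.3 0; 1 0.8 0 -0.6 0; 1 1.2 0 -0.9 0; 1 1.6 0 -1.1 0; 1 2 0 -1.4 0"}}

```text
clock: 15.85
eef_pos: [0.4771, -0.0479, 0.1481]
tool_rot: [0.759, 0.651, -0.0, -0.0]
ft_force: [0.1, -3.6, -4.0]
grip_width: 0.02
grasp_force: 59.4
```

Emit:
{"name": "send_rows", "arguments": {"motion": "1 0.3 0 -0.2 0; 1 0.6 0 -0.3 0; 1 0.6 0 -0.3 0; 1 -1 0 -0.5 0; 1 -2 0 -1.5 0"}}

```text
clock: 16.35
eef_pos: [0.4735, -0.0674, 0.1625]
tool_rot: [0.759, 0.651, 0.0, -0.002]
ft_force: [-0.1, 0.9, -3.1]
grip_width: 0.0202
grasp_force: 59.0
```

Emit:
{"name": "send_rows", "arguments": {"motion": "1 0 0 -3 0; 1 0 0 -6 0; 1 0 0 -9 0; 1 0 0 -9 0; 1 0 0 -9 0"}}

```text
clock: 16.85
eef_pos: [0.4749, -0.0679, 0.2539]
tool_rot: [0.759, 0.651, 0.001, 0.0]
ft_force: [-0.2, 0.2, -3.8]
grip_width: 0.0202
grasp_force: 59.2
```

```bash
python3 -c "
from h import *; a=grip(); cv2.imwrite('pics/raw_d.png',a[:,:,::-1])
for f in 'd':
    h=cv2.cvtColor(cv2.imread(f'pics/raw_{f}.png'),cv2.COLOR_BGR2HSV)
    print(f,[(v,int(cv2.inRange(h[v:v+1],(8,110,110),(22,255,255))[0,230:345].astype(bool).sum()),h[v,286].tolist()) for v in range(60,200,8)])
s=vision.camera('scene'); cv2.imwrite('pics/raw_s.png',s[:,:,::-1]); b=boxes_of('scene','scoop')+boxes_of('scene','scoop_grip'); print([(np.round(x['rect']),x['conf']) for x in b])
"
```

```text
grip [240, 97, 95, 237, 11047] width top 43 tcp [ 0.474  -0.0679  0.2526] F [-0.9  0.6 -4.8] w 0.0203 t 16.9
d [(60, 7, [102, 23, 165]), (68, 7, [106, 25, 174]), (76, 6, [105, 25, 181]), (84, 5, [106, 23, 169]), (92, 5, [109, 24, 169]), (100, 111, [13, 127, 135]), (108, 41, [15, 140, 191]), (116, 46, [15, 144, 188]), (124, 46, [14, 142, 190]), (132, 45, [15, 143, 189]), (140, 46, [15, 145, 188]), (148, 46, [15, 146, 195]), (156, 46, [15, 148, 195]), (164, 46, [15, 145, 195]), (172, 46, [15, 148, 203]), (180, 46, [15, 147, 205]), (188, 46, [15, 144, 203]), (196, 46, [14, 143, 207])]
[(array([239., 164.,  59.,  57.]), 0.73), (array([239., 163.,  59.,  57.]), 0.63)]
```

```bash
python3 -c "
from h import *
m=vision.camera_model('wrist'); f=210/np.tan(np.radians(m['fov_y'])/2); H=np.array(m['hand_eye'])
def row(p): q=H[:3,:3].T@(np.array(p)-H[:3,3]); return m['cy']+f*q[1]/q[2]
for P in (.024,.030,.036):
  for th in (0,15,20,25,30,35):
    t=np.radians(th); L=[]
    for a,b in ((.086,.045-P),(.086,.034-P+ -.011)):
        x=a*np.cos(t)+b*np.sin(t); up=-a*np.sin(t)+b*np.cos(t)
        L.append(row((x,0,-(P+up))))
    print(P,th,np.round(L))
h=cv2.cvtColor(cv2.imread('pics/raw_d.png'),cv2.COLOR_BGR2HSV); print([(v,h[v,280].tolist()) for v in range(92,112)])
im=cv2.imread('pics/raw_s.png')[125:225,190:310]
cv2.imwrite('pics/10.png',np.hstack([cv2.resize(im,(480,400),interpolation=cv2.INTER_CUBIC),cv2.resize(cv2.imread('pics/raw_d.png'),(320,400))]))
"
```

```text
0.024 0 [69. 74.]
0.024 15 [68. 85.]
0.024 20 [71. 91.]
0.024 25 [75. 97.]
0.024 30 [ 81. 104.]
0.024 35 [ 87. 111.]
0.03 0 [69. 74.]
0.03 15 [72. 88.]
0.03 20 [76. 95.]
0.03 25 [ 81. 102.]
0.03 30 [ 87. 109.]
0.03 35 [ 94. 118.]
0.036 0 [69. 74.]
0.036 15 [76. 92.]
0.036 20 [81. 99.]
0.036 25 [ 87. 107.]
0.036 30 [ 93. 115.]
0.036 35 [101. 124.]
[(92, [107, 25, 185]), (93, [103, 24, 188]), (94, [108, 23, 187]), (95, [107, 26, 180]), (96, [104, 24, 181]), (97, [110, 14, 166]), (98, [10, 48, 134]), (99, [12, 119, 126]), (100, [14, 124, 132]), (101, [14, 132, 157]), (102, [15, 131, 160]), (103, [15, 138, 164]), (104, [15, 137, 167]), (105, [15, 135, 170]), (106, [15, 140, 175]), (107, [14, 137, 182]), (108, [15, 141, 181]), (109, [14, 141, 183]), (110, [14, 142, 183]), (111, [14, 141, 183])]
```

```bash
cat >> h.py <<'E'
PTS=np.array([(x,y,z) for x,y,z in [(67,-42,2),(67,42,2),(-60,-58,53),(-60,58,53),(-60,-42,0),(-60,42,0),(52,-54,22),(52,54,22),(32,58,44),(32,-58,44),(54,-11,115),(54,11,115),(54,0,93),(-60,0,110),(-60,0,115)]])/1e3
def scoop_pts(th,P=.098,gx=-.032,o=None,off=.028,pts=PTS):
    "world points of scoop pitched nose-down th about pads; P pivot height above underside, off pivot above TCP"
    o=o or bot.get_obs(); Rm=R.from_quat(o['tool_rot']).as_matrix(); x=Rm[:,0]; y=-Rm[:,1]; z=-Rm[:,2]
    c,s=np.cos(th),np.sin(th); a=pts[:,0]-gx; b=pts[:,2]-P
    return o['eef_pos']+z*off+np.outer(a*c+b*s,x)+np.outer(pts[:,1],y)+np.outer(-a*s+b*c,z)
E
python3 -c "
from h import *
c=cam('scene')
for th in range(0,50,5):
    q=np.array([proj(c,p) for p in scoop_pts(np.radians(th))]); a,b=q.min(0),q.max(0); print(th,np.round([*(a+b)/2,*(b-a)]))
"
```

```text
0 [251. 160.  57.  55.]
5 [248. 161.  55.  51.]
10 [245. 162.  54.  51.]
15 [243. 163.  56.  55.]
20 [242. 163.  59.  58.]
25 [240. 164.  61.  61.]
30 [238. 165.  63.  63.]
35 [237. 165.  64.  65.]
40 [235. 165.  66.  67.]
45 [233. 166.  66.  68.]
```

View pics/10.png

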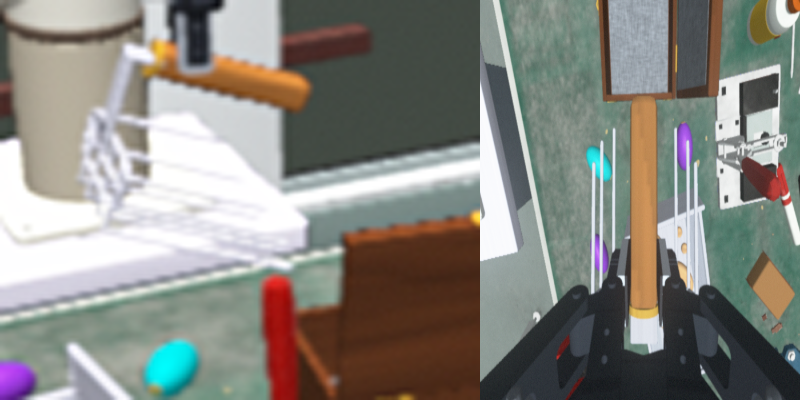

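The last crop shows the scoop clearly nose-down: the grip runs from (150,58) to (305,93) and the tine tips are near (290,265). I've now viewed 10 pictures, so from here I'll work from numbers only.

```bash
python3 -c "
from h import *
c=cam('scene')
for th in range(15,45,5):
    q=np.array([proj(c,p) for p in scoop_pts(np.radians(th),pts=np.array([(-.05,0,.104),(.054,0,.104),(.067,.042,.002),(.067,-.042,.002),(-.06,.042,.002)]))]); d=q[1]-q[0]; print(th,d[1]/d[0],np.round(q))
"
```

```text
15 0.1641514816056597 [[230. 140.]
 [269. 147.]
 [260. 177.]
 [269. 190.]
 [215. 171.]]
20 0.2555221046407633 [[231. 140.]
 [269. 149.]
 [257. 179.]
 [265. 192.]
 [212. 169.]]
25 0.3521755233287161 [[231. 139.]
 [268. 152.]
 [253. 181.]
 [261. 194.]
 [210. 168.]]
30 0.4562161069977572 [[232. 139.]
 [267. 155.]
 [249. 183.]
 [257. 196.]
 [207. 166.]]
35 0.570331776957329 [[232. 138.]
 [265. 157.]
 [245. 184.]
 [252. 198.]
 [205. 164.]]
40 0.6981051217226408 [[233. 138.]
 [264. 160.]
 [240. 185.]
 [248. 199.]
 [203. 162.]]
```

Emit:
{"name": "send_rows", "arguments": {"motion": "1 1 0 3 0; 1 2 0 6.5 0; 1 2.2 0 9.5 0; 1 2.2 0 10.4 0; 1 2.6 0 10.4 0"}}

```text
clock: 17.55
eef_pos: [0.4761, -0.0429, 0.1472]
tool_rot: [0.76, 0.65, -0.002, -0.002]
ft_force: [-0.9, -1.8, -3.7]
grip_width: 0.0202
grasp_force: 59.4
```

Emit:
{"name": "send_rows", "arguments": {"motion": "1 0.5 0 -0.1 0; 1 1 0 -0.2 0; 1 1.4 0 -0.4 0; 1 1.8 0 -0.6 0; 1 1.8 0 -0.6 0"}}

```text
clock: 18.05
eef_pos: [0.4821, -0.0245, 0.1565]
tool_rot: [0.759, 0.651, 0.001, 0.001]
ft_force: [0.0, -2.9, -1.4]
grip_width: 0.02
grasp_force: 59.0
```

Emit:
{"name": "send_rows", "arguments": {"motion": "1 -1 0 -0.3 0; 1 -2 0 -2 0; 1 -2 0 -5 0; 1 -2 0 -8 0; 1 -2 0 -9 0"}}

```text
clock: 18.55
eef_pos: [0.48, -0.0445, 0.2488]
tool_rot: [0.76, 0.65, 0.003, 0.002]
ft_force: [0.8, -0.5, -2.4]
grip_width: 0.0202
grasp_force: 59.2
```

```bash
cat > m.py <<'E'
from h import *
def meas():
    s=vision.camera('scene'); o=bot.get_obs(); c=cam('scene'); h=cv2.cvtColor(s,cv2.COLOR_RGB2HSV)
    m=cv2.inRange(h,(8,110,90),(22,255,255)); u=proj(c,o['eef_pos']+[0,0,.03]).astype(int)
    k=np.zeros_like(m); k[max(0,u[1]-25):u[1]+30,u[0]-35:u[0]+45]=255; m&=k
    ys,xs=np.where(m>0); v=cv2.fitLine(np.stack([xs,ys],1).astype(np.float32),cv2.DIST_HUBER,0,.01,.01).ravel()
    sl=v[1]/v[0]; best=[]
    for th in np.arange(-40,60,1):
        q=np.array([proj(c,p) for p in scoop_pts(np.radians(th),o=o,pts=np.array([(-.05,0,.104),(.054,0,.104)]))]); d=q[1]-q[0]; best.append((abs(np.arctan(sl)-np.arctan2(d[1],d[0])),th))
    b=[(np.round(x['rect']).tolist(),round(x['conf'],2)) for x in boxes_of('scene','scoop')][:1]
    print('slope',round(float(sl),3),'n',len(xs),'pitch',min(best)[1],'box',b,'tcp',np.round(o['eef_pos'],4),'rot',np.round(o['tool_rot'],3),'F',np.round(o['ft_force'],1))
    if b:
        e=[]
        for th in range(-20,50,2):
            q=np.array([proj(c,p) for p in scoop_pts(np.radians(th),o=o)]); a,d=q.min(0),q.max(0); e.append((np.abs(np.array([*(a+d)/2,*(d-a)])-b[0][0]).sum(),th))
        print('box pitch',sorted(e)[:3])
if __name__=='__main__': meas()
E
python3 m.py
```

```text
slope 0.334 n 287 pitch 24 box [([245.0, 164.0, 60.0, 55.0], 0.65)] tcp [ 0.4801 -0.0446  0.2489] rot [0.76  0.65  0.003 0.002] F [ 1.7  0.5 -1.4]
box pitch [(np.float64(9.46328129688007), 22), (np.float64(10.020484068030015), 20), (np.float64(10.687195439508969), 18)]
```

Emit:
{"name": "send_rows", "arguments": {"motion": "1 -3 1 0 0; 1 -7 2 0 0; 1 -11 3.2 0 0; 1 -14.5 4.4 0 0; 1 -18 5.5 0 0"}}

```text
clock: 19.15
eef_pos: [0.5041, -0.2318, 0.2428]
tool_rot: [0.759, 0.651, -0.0, -0.002]
ft_force: [0.8, 0.6, -3.2]
grip_width: 0.0201
grasp_force: 59.2
```

Emit:
{"name": "send_rows", "arguments": {"motion": "1 -4 1.2 0 -0.06; 1 -8 2.4 0 -0.13; 1 -12 3.6 0 -0.2; 1 -15 4.5 0 -0.25; 1 -16.8 5.1 0 -0.263"}}

```text
clock: 19.65
eef_pos: [0.5284, -0.4069, 0.2415]
tool_rot: [0.668, 0.744, 0.0, -0.002]
ft_force: [0.8, -0.1, -3.0]
grip_width: 0.0201
grasp_force: 59.2
```

Emit:
{"name": "send_rows", "arguments": {"motion": "1 0 0 1 0; 1 0 0 2 0; 1 0 0 3 0; 1 0 0 3 0; 1 0 0 3 0"}}

```text
clock: 20.15
eef_pos: [0.5293, -0.4034, 0.2149]
tool_rot: [0.667, 0.745, 0.0, -0.001]
ft_force: [-0.2, -0.6, -3.1]
grip_width: 0.0194
grasp_force: 59.3
```

```bash
cat > t.py <<'E'
from h import *
from m import meas
O=np.array([.516,-.273]); A=np.radians(96.1); X=np.array([np.cos(A),np.sin(A)]); Y=np.array([-X[1],X[0]])
def tr(p): d=np.array(p[:2])-O; return np.round([d@X*1e3,d@Y*1e3],0)
def where(n=True):
    o=bot.get_obs(); p=o['eef_pos']; q=o['tool_rot']; print('tcp trough mm',tr(p),'z',round(p[2],4),'yaw deg vs trough',np.round(np.degrees(2*np.arctan2(q[1],q[0]))-96.1,1),'t',o['clock'])
def look():
    a=vision.camera('wrist'); c=cam('wrist')
    for t,z in (('pull_a',.024),('ball_1',.014)):
        print('wrist',t,[(tr(ray(c,*b['rect'][:2],z)).tolist(),round(b['conf'],2)) for b in boxes_of('wrist',t)])
def look2(cams=('side','scene')):
    for n in cams:
        vision.camera(n); c=cam(n)
        for t,z in (('pull_a',.024),('ball_1',.014)):
            print(n,t,[(tr(ray(c,*b['rect'][:2],z)).tolist(),round(b['conf'],2)) for b in boxes_of(n,t)])
E
python3 -c "
from t import *
where(); look(); look2(); meas()"
```

```text
tcp trough mm [-131.    1.] z 0.2149 yaw deg vs trough 0.2 t 20.15
wrist pull_a [([17.0, -26.0], 0.82), ([-32.0, -8.0], 0.56)]
wrist ball_1 [([-1.0, 36.0], 0.74), ([27.0, 34.0], 0.73), ([-48.0, 33.0], 0.72), ([-49.0, -42.0], 0.58), ([-216.0, -2.0], 0.47)]
side pull_a [([93.0, 166.0], 0.84), ([22.0, -24.0], 0.83), ([217.0, 118.0], 0.74), ([70.0, 18.0], 0.71), ([-32.0, -9.0], 0.67), ([39.0, -351.0], 0.61)]
side ball_1 [([48.0, -351.0], 0.63)]
scene pull_a [([102.0, 141.0], 0.74), ([198.0, -75.0], 0.74), ([467.0, 65.0], 0.72), ([-33.0, -15.0], 0.71), ([72.0, 11.0], 0.63), ([23.0, -28.0], 0.55), ([220.0, 92.0], 0.49)]
scene ball_1 [([-103.0, 341.0], 0.51), ([-52.0, -229.0], 0.35)]
slope 0.119 n 441 pitch 22 box [([97.0, 213.0, 73.0, 64.0], 0.63)] tcp [ 0.5294 -0.4048  0.2154] rot [0.668 0.745 0.    0.   ] F [ 0.1  1.1 -3.3]
box pitch [(np.float64(7.917301904338615), 26), (np.float64(10.377867143356653), 28), (np.float64(11.500300076910378), 24)]
```

Emit:
{"name": "send_rows", "arguments": {"motion": "1 -0.7 0 2.5 0; 1 -0.7 0 5 0; 1 -0.7 0 7 0; 1 -0.7 0 7.8 0; 1 -0.7 0 7.8 0"}}

```text
clock: 21.2
eef_pos: [0.5293, -0.411, 0.1358]
tool_rot: [0.668, 0.745, -0.0, -0.002]
ft_force: [-1.1, 0.2, -2.9]
grip_width: 0.0199
grasp_force: 59.3
```

Emit:
{"name": "send_rows", "arguments": {"motion": "1 1 0 0.45 0; 1 2 0 0.9 0; 1 3 0 1.35 0; 1 4 0 1.8 0; 1 5 0 2.2 0"}}

```text
clock: 21.7
eef_pos: [0.5256, -0.3622, 0.1169]
tool_rot: [0.668, 0.745, 0.0, 0.002]
ft_force: [-0.3, 0.6, -2.0]
grip_width: 0.02
grasp_force: 59.3
```

```bash
python3 -c "
from t import *
where(); look(); look2(); meas()"
```

```text
tcp trough mm [-90.  -0.] z 0.1169 yaw deg vs trough 0.1 t 21.7
wrist pull_a [([-29.0, -7.0], 0.84), ([27.0, -26.0], 0.78), ([51.0, 18.0], 0.64)]
wrist ball_1 [([-44.0, 36.0], 0.85), ([-45.0, -41.0], 0.65), ([2.0, 35.0], 0.63), ([29.0, 35.0], 0.56), ([58.0, -41.0], 0.46)]
side pull_a [([12.0, -19.0], 0.86), ([94.0, 162.0], 0.84), ([215.0, 122.0], 0.79), ([69.0, 21.0], 0.68)]
side ball_1 [([-12.0, -98.0], 0.25)]
scene pull_a [([-23.0, -9.0], 0.57), ([70.0, 4.0], 0.55), ([99.0, 142.0], 0.5), ([28.0, -23.0], 0.49), ([219.0, 95.0], 0.49), ([191.0, -80.0], 0.49)]
scene ball_1 []
slope 0.095 n 391 pitch 23 box [([126.0, 246.0, 66.0, 60.0], 0.65)] tcp [ 0.5248 -0.3624  0.1153] rot [ 0.668  0.744 -0.     0.   ] F [-0.1  0.1 -3.8]
box pitch [(np.float64(9.227192558008426), 30), (np.float64(9.952391241489948), 28), (np.float64(10.63915597341881), 26)]
```

Emit:
{"name": "send_rows", "arguments": {"motion": "1 0.7 0 0.3 0; 1 1.4 0 0.5 0; 1 2.1 0 0.5 0; 1 2.8 0 0.5 0; 1 3.5 0 0.5 0"}}

```text
clock: 22.75
eef_pos: [0.5208, -0.3263, 0.1103]
tool_rot: [0.667, 0.745, -0.0, 0.0]
ft_force: [-0.6, 0.1, -3.6]
grip_width: 0.0201
grasp_force: 59.3
```

Emit:
{"name": "send_rows", "arguments": {"motion": "1 0.7 0 0 0; 1 1.4 0 0 0; 1 2.1 0 0 0; 1 2.6 0 0 0; 1 2.6 0 0 0"}}

```text
clock: 23.25
eef_pos: [0.518, -0.3004, 0.1103]
tool_rot: [0.667, 0.745, 0.0, -0.0]
ft_force: [0.7, -0.1, -3.1]
grip_width: 0.0202
grasp_force: 59.3
```

```bash
python3 -c "
from t import *
where(); look(); look2(); meas()"
```

```text
tcp trough mm [-28.   1.] z 0.1103 yaw deg vs trough 0.2 t 23.25
wrist pull_a [([76.0, 19.0], 0.94), ([22.0, -28.0], 0.82), ([94.0, 151.0], 0.61), ([50.0, -39.0], 0.6)]
wrist ball_1 [([88.0, -35.0], 0.92), ([-1.0, 34.0], 0.83), ([75.0, -45.0], 0.83), ([26.0, 34.0], 0.63), ([-45.0, 30.0], 0.59), ([13.0, -54.0], 0.57)]
side pull_a [([69.0, 23.0], 0.76), ([17.0, -12.0], 0.74), ([90.0, 166.0], 0.73), ([208.0, 121.0], 0.53), ([47.0, -33.0], 0.49)]
side ball_1 []
scene pull_a [([79.0, 11.0], 0.74), ([108.0, 139.0], 0.67), ([22.0, -23.0], 0.5), ([194.0, -76.0], 0.43)]
scene ball_1 []
slope 0.218 n 353 pitch 30 box [([151.0, 236.0, 62.0, 46.0], 0.67)] tcp [ 0.518  -0.3014  0.1102] rot [ 0.668  0.744  0.    -0.   ] F [ 0.7  0.2 -2.8]
box pitch [(np.float64(19.193531069019883), 20), (np.float64(19.21451675735372), 22), (np.float64(21.182617675293415), 24)]
```

Emit:
{"name": "send_rows", "arguments": {"motion": "1 -0.2 0 0.3 0; 1 -0.5 0 0.6 0; 1 -0.8 0 0.9 0; 1 -1.2 0 1.2 0; 1 -1.2 0 1.2 0"}}

```text
clock: 24.3
eef_pos: [0.5212, -0.3154, 0.1012]
tool_rot: [0.668, 0.744, 0.001, 0.003]
ft_force: [-0.4, -0.2, 7.9]
grip_width: 0.02
grasp_force: 61.6
```

```bash
python3 -c "
from t import *
where(); meas(); grip()"
```

```text
tcp trough mm [-43.  -1.] z 0.1012 yaw deg vs trough 0.1 t 24.3
slope 0.121 n 373 pitch 25 box [([148.0, 243.0, 61.0, 58.0], 0.87)] tcp [ 0.5212 -0.315   0.1012] rot [0.668 0.744 0.001 0.003] F [-1.2  0.3  8.5]
box pitch [(np.float64(13.30086119440304), 30), (np.float64(13.50033481910117), 28), (np.float64(13.710620363688065), 14)]
grip [261, 104, 52, 233, 10380] width top 46 tcp [ 0.5212 -0.3148  0.1012] F [-0.6 -1.4  9.4] w 0.0204 t 24.45
```

Emit:
{"name": "send_rows", "arguments": {"motion": "1 -0.5 0 0.4 0; 1 -1 0 0.8 0; 1 -1.5 0 1.2 0; 1 -2 0 1.6 0; 1 -2 0 1.6 0"}}

```text
clock: 24.95
eef_pos: [0.523, -0.3351, 0.0839]
tool_rot: [0.668, 0.744, 0.0, 0.002]
ft_force: [1.0, -1.6, 5.9]
grip_width: 0.0201
grasp_force: 63.7
```

Emit:
{"name": "send_rows", "arguments": {"motion": "1 -0.3 0 0.2 0; 1 -0.6 0 0.4 0; 1 -0.8 0 0.6 0; 1 -0.8 0 0.8 0; 1 -0.8 0 0.8 0"}}

```text
clock: 25.45
eef_pos: [0.5231, -0.3407, 0.0753]
tool_rot: [0.667, 0.745, 0.001, 0.0]
ft_force: [-1.5, 1.3, 6.6]
grip_width: 0.0199
grasp_force: 64.2
```

```bash
python3 -c "
from t import *
where(); meas(); grip(); look(); look2()"
```

```text
tcp trough mm [-68.   0.] z 0.0753 yaw deg vs trough 0.2 t 25.45
slope -0.219 n 368 pitch 4 box [([153.0, 251.0, 62.0, 57.0], 0.79)] tcp [ 0.5231 -0.3407  0.0753] rot [0.667 0.745 0.001 0.001] F [-0.5  1.   5.4]
box pitch [(np.float64(9.411308877286388), 12), (np.float64(9.538796556494134), 14), (np.float64(9.771737617256804), 10)]
grip [260, 78, 55, 244, 11850] width top 54 tcp [ 0.5231 -0.3407  0.0753] F [0.1 2.5 6.4] w 0.0199 t 25.6
wrist pull_a [([49.0, -40.0], 0.88), ([57.0, 32.0], 0.8), ([39.0, -8.0], 0.55), ([25.0, -48.0], 0.23)]
wrist ball_1 [([2.0, 33.0], 0.68), ([27.0, 35.0], 0.67), ([-43.0, 31.0], 0.58), ([26.0, -50.0], 0.57)]
side pull_a [([33.0, -2.0], 0.86), ([99.0, 162.0], 0.71), ([74.0, 28.0], 0.62), ([53.0, -37.0], 0.6), ([219.0, 117.0], 0.52)]
side ball_1 []
scene pull_a [([82.0, 28.0], 0.79), ([99.0, 132.0], 0.73), ([223.0, 99.0], 0.65), ([35.0, -21.0], 0.61), ([54.0, -32.0], 0.54), ([192.0, -82.0], 0.47)]
scene ball_1 []
```

Emit:
{"name": "send_rows", "arguments": {"motion": "1 0.8 0 -0.1 0; 1 1.6 0 -0.1 0; 1 2.4 0 -0.1 0; 1 3.2 0 -0.1 0; 1 4 0 -0.1 0"}}

```text
clock: 26.55
eef_pos: [0.5182, -0.3009, 0.0756]
tool_rot: [0.668, 0.745, 0.0, 0.0]
ft_force: [-0.1, -3.1, 5.0]
grip_width: 0.0201
grasp_force: 64.1
```

```bash
python3 -c "
from t import *
where(); meas(); grip(); look(); look2()"
```

```text
tcp trough mm [-28.   1.] z 0.0756 yaw deg vs trough 0.1 t 26.55
slope 0.816 n 450 pitch 56 box [([165.0, 245.0, 47.0, 54.0], 0.77)] tcp [ 0.518  -0.2993  0.0755] rot [ 0.667  0.745  0.    -0.   ] F [-0.7 -1.   5. ]
box pitch [(np.float64(20.806147661677016), 16), (np.float64(21.699174621222312), 14), (np.float64(22.437346796927358), 18)]
grip [260, 78, 55, 244, 11877] width top 55 tcp [ 0.518  -0.2996  0.0753] F [0.5 1.9 6. ] w 0.0201 t 26.7
wrist pull_a [([54.0, -2.0], 0.86), ([80.0, 34.0], 0.77), ([80.0, -37.0], 0.73), ([-20.0, -2.0], 0.68), ([92.0, 151.0], 0.63)]
wrist ball_1 [([-45.0, 30.0], 0.79), ([27.0, 34.0], 0.79), ([2.0, 32.0], 0.72), ([103.0, -48.0], 0.69), ([34.0, -49.0], 0.58), ([104.0, -31.0], 0.57)]
side pull_a [([94.0, 165.0], 0.84), ([40.0, 2.0], 0.72), ([218.0, 120.0], 0.67), ([81.0, 31.0], 0.56), ([81.0, -44.0], 0.53)]
side ball_1 []
scene pull_a [([461.0, -245.0], 0.74), ([193.0, -78.0], 0.7), ([81.0, 29.0], 0.63), ([46.0, -5.0], 0.52), ([112.0, 138.0], 0.38)]
scene ball_1 []
```

Emit:
{"name": "send_rows", "arguments": {"motion": "1 0.7 0 0 0; 1 1.4 0 0 0; 1 2 0 0 0; 1 2.6 0 -0.05 0; 1 3 0 -0.1 0"}}

```text
clock: 27.65
eef_pos: [0.5146, -0.2712, 0.0761]
tool_rot: [0.668, 0.745, -0.0, -0.0]
ft_force: [-0.5, -2.8, 2.5]
grip_width: 0.0199
grasp_force: 63.8
```

```bash
python3 -c "
from t import *
where(); grip(); look(); look2()"
```

```text
tcp trough mm [2. 1.] z 0.0761 yaw deg vs trough 0.1 t 27.65
grip [258, 78, 58, 244, 12067] width top 57 tcp [ 0.5144 -0.2705  0.076 ] F [ 0.7 -1.7  3.3] w 0.0196 t 27.7
wrist pull_a [([83.0, -33.0], 0.96), ([82.0, 30.0], 0.83), ([106.0, 148.0], 0.82), ([50.0, 20.0], 0.74)]
wrist ball_1 [([104.0, -17.0], 0.84), ([44.0, -49.0], 0.69), ([1.0, 32.0], 0.69), ([104.0, -47.0], 0.57), ([27.0, 35.0], 0.55)]
side pull_a [([96.0, 160.0], 0.8), ([37.0, 5.0], 0.74), ([207.0, 125.0], 0.59), ([80.0, -25.0], 0.55), ([80.0, 31.0], 0.44)]
side ball_1 []
scene pull_a [([39.0, 5.0], 0.8), ([83.0, -20.0], 0.74), ([194.0, -80.0], 0.73), ([81.0, 24.0], 0.56)]
scene ball_1 []
```

Emit:
{"name": "send_rows", "arguments": {"motion": "1 0.2 0 -0.3 0; 1 0.5 0 -0.7 0; 1 0.8 0 -1.1 0; 1 1.1 0 -1.5 0; 1 1.4 0 -1.9 0"}}

```text
clock: 28.65
eef_pos: [0.513, -0.2572, 0.0954]
tool_rot: [0.667, 0.745, -0.0, -0.0]
ft_force: [-0.4, -0.7, -4.2]
grip_width: 0.0202
grasp_force: 62.9
```

Emit:
{"name": "send_rows", "arguments": {"motion": "1 0.3 0 -0.4 0; 1 0.6 0 -0.8 0; 1 0.9 0 -1.2 0; 1 1.15 0 -1.7 0; 1 1.2 0 -2.2 0"}}

```text
clock: 29.15
eef_pos: [0.5119, -0.2453, 0.1176]
tool_rot: [0.667, 0.745, 0.0, -0.0]
ft_force: [0.3, -0.1, -3.6]
grip_width: 0.0203
grasp_force: 62.9
```

```bash
python3 -c "
from t import *
where(); grip(); look(); look2()
for n in ('wrist','side','scene'): print([np.round(b['rect']).tolist() for b in boxes_of(n,'pull_a')])"
```

```text
tcp trough mm [28.  1.] z 0.1176 yaw deg vs trough 0.2 t 29.15
grip [259, 78, 57, 244, 11986] width top 57 tcp [ 0.5125 -0.2456  0.1187] F [-0.   0.1 -2.6] w 0.0202 t 29.2
wrist pull_a [([106.0, 148.0], 0.73), ([105.0, 35.0], 0.62), ([108.0, -40.0], 0.6), ([170.0, -64.0], 0.52)]
wrist ball_1 [([1.0, 32.0], 0.69), ([25.0, 35.0], 0.63), ([45.0, -50.0], 0.6)]
side pull_a [([218.0, 120.0], 0.71), ([104.0, -47.0], 0.68), ([159.0, -79.0], 0.67), ([94.0, 168.0], 0.54), ([149.0, -16.0], 0.48)]
side ball_1 []
scene pull_a [([97.0, 132.0], 0.71), ([79.0, 50.0], 0.68), ([130.0, 30.0], 0.5), ([131.0, 92.0], 0.49), ([222.0, 95.0], 0.44), ([192.0, -82.0], 0.43)]
scene ball_1 []
[[92.0, 98.0, 55.0, 84.0], [241.0, 99.0, 56.0, 97.0], [339.0, 95.0, 68.0, 63.0], [378.0, 3.0, 15.0, 2.0]]
[[234.0, 265.0, 31.0, 13.0], [318.0, 262.0, 22.0, 15.0], [312.0, 250.0, 17.0, 10.0], [249.0, 296.0, 21.0, 18.0], [296.0, 259.0, 22.0, 14.0]]
[[188.0, 224.0, 20.0, 9.0], [193.0, 239.0, 18.0, 13.0], [213.0, 237.0, 18.0, 15.0], [204.0, 227.0, 26.0, 11.0], [233.0, 218.0, 13.0, 17.0], [253.0, 250.0, 14.0, 18.0]]
```

```bash
cat >> t.py <<'E'
def inpan():
    for n in ('wrist','side','scene'):
        vision.camera(n); o=bot.get_obs(); c=cam(n); zz=o['eef_pos'][2]-.07+.021; Rm=R.from_quat(o['tool_rot']).as_matrix(); L=[]
        for b in boxes_of(n,'pull_a'):
            q=Rm.T@(ray(c,*b['rect'][:2],zz)-o['eef_pos'])*1e3; L.append((round(q[0])-32,round(-q[1]),round(b['conf'],2),np.round(b['rect'][2:]).tolist()))
        print(n,'pan frame',[l for l in L if abs(l[0])<110 and abs(l[1])<90])
    print('F',np.mean([bot.get_obs()['ft_force'] for _ in range(5)],0))
E
python3 -c "
from t import *
inpan()"
```

```text
wrist pan frame [(45, 27, 0.98, [53.0, 99.0]), (47, -34, 0.75, [68.0, 65.0]), (10, 17, 0.5, [3.0, 12.0])]
side pan frame [(36, -47, 0.67, [73.0, 68.0]), (41, -25, 0.64, [15.0, 12.0]), (-4, 10, 0.52, [17.0, 14.0]), (32, 38, 0.48, [20.0, 15.0])]
scene pan frame [(45, -31, 0.73, [16.0, 13.0]), (1, -12, 0.72, [20.0, 15.0]), (48, 21, 0.48, [25.0, 9.0])]
F [-0.4977529   0.08150821 -3.63967919]
```

Emit:
{"name": "send_rows", "arguments": {"motion": "1 0 0 -0.4 0; 1 0 0 -0.9 0; 1 0 0 -1.4 0; 1 0 0 -1.9 0; 1 0 0 -2.4 0"}}

```text
clock: 30.6
eef_pos: [0.5121, -0.2457, 0.1419]
tool_rot: [0.668, 0.745, 0.0, 0.0]
ft_force: [-0.2, 0.4, -3.8]
grip_width: 0.0201
grasp_force: 62.9
```

Emit:
{"name": "send_rows", "arguments": {"motion": "1 0 0 -0.5 0; 1 0 0 -1 0; 1 0 0 -1.4 0; 1 0 0 -1.7 0; 1 0 0 -1.8 0"}}

```text
clock: 31.1
eef_pos: [0.5122, -0.2457, 0.1597]
tool_rot: [0.668, 0.745, 0.0, 0.0]
ft_force: [-0.0, 0.1, -3.9]
grip_width: 0.0202
grasp_force: 62.9
```

```bash
python3 -c "
from t import *
where(); inpan()"
```

```text
tcp trough mm [28.  1.] z 0.1597 yaw deg vs trough 0.1 t 31.1
wrist pan frame [(48, -33, 0.93, [68.0, 65.0]), (96, -49, 0.85, [39.0, 16.0]), (45, 27, 0.73, [56.0, 98.0]), (12, 17, 0.51, [2.0, 6.0])]
side pan frame [(32, 36, 0.72, [22.0, 14.0]), (43, -19, 0.65, [18.0, 8.0]), (-9, 15, 0.53, [22.0, 17.0])]
scene pan frame [(97, -44, 0.73, [13.0, 18.0]), (1, -14, 0.5, [21.0, 13.0])]
F [-0.79182787 -0.58903082 -4.19934511]
```

Emit:
{"name": "send_rows", "arguments": {"motion": "1 0.2 0 0 0; 1 0.5 0 0 0; 1 0.9 0 0 0; 1 1.3 0 0 0; 1 1.5 0 0 0"}}

```text
clock: 31.9
eef_pos: [0.5102, -0.2301, 0.1593]
tool_rot: [0.667, 0.745, 0.0, -0.0]
ft_force: [-0.4, -0.1, -4.2]
grip_width: 0.0201
grasp_force: 62.9
```

Emit:
{"name": "send_rows", "arguments": {"motion": "1 0 0 0.4 0; 1 0 0 0.8 0; 1 0 0 1.2 0; 1 0 0 1.5 0; 1 0 0 1.8 0"}}

```text
clock: 32.4
eef_pos: [0.5119, -0.2323, 0.1432]
tool_rot: [0.668, 0.744, 0.0, 0.003]
ft_force: [0.4, -4.2, 7.3]
grip_width: 0.0201
grasp_force: 64.5
```

```bash
python3 -c "
from t import *
where(); inpan(); grip()
h=cv2.cvtColor(vision.camera('wrist'),cv2.COLOR_RGB2HSV); print([(v,h[v,286].tolist()) for v in range(40,90,4)])"
```

```text
tcp trough mm [41. -0.] z 0.1432 yaw deg vs trough 0.1 t 32.4
wrist pan frame [(92, -51, 0.91, [52.0, 32.0]), (55, 28, 0.88, [56.0, 106.0]), (57, -29, 0.85, [91.0, 69.0])]
side pan frame [(64, -31, 0.75, [15.0, 11.0]), (49, 31, 0.75, [21.0, 16.0]), (0, 11, 0.58, [24.0, 17.0])]
scene pan frame [(57, -20, 0.69, [18.0, 15.0]), (58, 29, 0.68, [22.0, 9.0]), (-9, 28, 0.61, [18.0, 13.0]), (17, 3, 0.47, [20.0, 17.0])]
F [ 0.80849188 -1.62340137  5.06577649]
grip [256, 78, 60, 241, 12154] width top 60 tcp [ 0.5119 -0.2317  0.1429] F [ 0.8 -2.3  5.7] w 0.0199 t 32.75
[(40, [77, 64, 135]), (44, [75, 62, 136]), (48, [75, 56, 136]), (52, [72, 54, 136]), (56, [71, 44, 139]), (60, [70, 39, 137]), (64, [81, 26, 154]), (68, [13, 64, 168]), (72, [15, 144, 190]), (76, [15, 145, 204]), (80, [15, 146, 204]), (84, [15, 146, 201]), (88, [15, 145, 200])]
```

Emit:
{"name": "send_rows", "arguments": {"motion": "1 0 0 0.3 0; 1 0 0 0.6 0; 1 0 0 0.9 0; 1 0 0 1.1 0; 1 0 0 1.2 0"}}

```text
clock: 33.3
eef_pos: [0.5126, -0.2334, 0.1319]
tool_rot: [0.668, 0.744, 0.0, 0.004]
ft_force: [-0.2, -6.4, 8.4]
grip_width: 0.0203
grasp_force: 65.1
```

Emit:
{"name": "send_rows", "arguments": {"motion": "1 0 0 -0.4 0; 1 0 0 -1 0; 1 0 0 -1.8 0; 1 0 0 -2.6 0; 1 0 0 -3.4 0"}}

```text
clock: 33.8
eef_pos: [0.51, -0.2304, 0.1633]
tool_rot: [0.667, 0.745, -0.0, -0.001]
ft_force: [0.2, 0.4, -3.7]
grip_width: 0.0202
grasp_force: 63.5
```

```bash
python3 -c "
from t import *
where(); inpan(); meas()
h=cv2.cvtColor(vision.camera('wrist'),cv2.COLOR_RGB2HSV); print([(v,h[v,286].tolist()) for v in range(40,90,4)])"
```

```text
tcp trough mm [43.  1.] z 0.1633 yaw deg vs trough 0.2 t 33.8
wrist pan frame [(63, -31, 0.92, [92.0, 76.0]), (52, 31, 0.7, [57.0, 104.0]), (91, -50, 0.6, [45.0, 36.0])]
side pan frame [(22, -13, 0.74, [15.0, 18.0]), (76, -40, 0.73, [18.0, 12.0]), (54, 15, 0.47, [20.0, 16.0])]
scene pan frame [(11, 2, 0.59, [24.0, 22.0]), (80, -49, 0.58, [10.0, 15.0]), (77, 2, 0.45, [18.0, 14.0]), (63, 44, 0.43, [21.0, 17.0])]
F [-0.51561348 -0.0612845  -4.11753843]
slope 1.484 n 365 pitch 59 box [([198.0, 206.0, 59.0, 63.0], 0.69)] tcp [ 0.5099 -0.2305  0.1627] rot [ 0.668  0.745 -0.    -0.   ] F [-0.1 -0.1 -3.9]
box pitch [(np.float64(10.580678476511082), -6), (np.float64(10.850189581929186), -8), (np.float64(10.868446486371084), -4)]
[(40, [75, 46, 143]), (44, [76, 57, 138]), (48, [75, 59, 133]), (52, [73, 56, 131]), (56, [73, 51, 139]), (60, [68, 42, 134]), (64, [15, 143, 153]), (68, [15, 143, 193]), (72, [15, 144, 207]), (76, [15, 146, 206]), (80, [15, 146, 203]), (84, [15, 144, 202]), (88, [15, 147, 201])]
```

```bash
cat >> t.py <<'E'
def inpan2(th):
    for n in ('wrist','side','scene'):
        vision.camera(n); o=bot.get_obs(); c=cam(n); f,cx,cy,W=c
        b0,bx,by,bz=scoop_pts(np.radians(th),o=o,pts=np.array([(0,0,.021),(1,0,.021),(0,1,.021),(0,0,1.021)])); M=np.stack([bx-b0,by-b0,bz-b0]); L=[]
        for b in boxes_of(n,'pull_a'):
            d=W[:3,:3]@np.array([(b['rect'][0]-cx)/f,(b['rect'][1]-cy)/f,1]); s=((b0-W[:3,3])@M[2])/(d@M[2]); q=M@(W[:3,3]+d*s-b0)*1e3
            L.append((round(q[0]),round(q[1]),round(b['conf'],2),np.round(b['rect'][2:]).tolist()))
        print(n,[l for l in L if abs(l[0])<110 and abs(l[1])<90])
E
python3 -c "
from t import *
for th in (-6,-10): inpan2(th)"
```

```text
wrist [(43, 29, 0.97, [56.0, 107.0]), (81, -48, 0.9, [46.0, 36.0]), (56, -30, 0.61, [89.0, 74.0])]
side [(0, 11, 0.65, [16.0, 20.0]), (37, 28, 0.63, [21.0, 21.0]), (57, -31, 0.53, [15.0, 12.0])]
scene [(4, -8, 0.58, [21.0, 23.0]), (62, -18, 0.46, [19.0, 16.0]), (-35, 1, 0.46, [4.0, 6.0])]
wrist [(50, -28, 0.71, [91.0, 77.0]), (39, 29, 0.63, [56.0, 106.0]), (75, -46, 0.63, [46.0, 37.0])]
side [(1, 1, 0.81, [18.0, 23.0]), (46, -26, 0.73, [18.0, 7.0]), (29, 37, 0.56, [24.0, 21.0])]
scene [(50, -33, 0.75, [22.0, 17.0]), (-5, -17, 0.72, [23.0, 23.0]), (2, 65, 0.4, [47.0, 58.0])]
```

Emit:
{"name": "send_rows", "arguments": {"motion": "1 0.2 0 -0.5 0; 1 0.8 0 -1 0; 1 1.9 0 -1.5 0; 1 3.4 0 -2 0; 1 5.2 0 -2.2 0"}}

```text
clock: 35.35
eef_pos: [0.5048, -0.1778, 0.1862]
tool_rot: [0.668, 0.745, 0.0, 0.001]
ft_force: [0.1, 0.1, -4.3]
grip_width: 0.0201
grasp_force: 63.5
```

Emit:
{"name": "send_rows", "arguments": {"motion": "1 2 0.1 0 0; 1 4 0.2 0 0; 1 6 0.3 0 0; 1 8 0.4 0 0.02; 1 10 0.5 0 0.05"}}

```text
clock: 35.85
eef_pos: [0.4981, -0.0767, 0.1855]
tool_rot: [0.686, 0.728, 0.0, -0.0]
ft_force: [0.4, 0.6, -3.6]
grip_width: 0.0198
grasp_force: 63.5
```

Emit:
{"name": "send_rows", "arguments": {"motion": "1 2 0.1 0 0.04; 1 4 0.2 0 0.08; 1 5.8 0.3 0 0.12; 1 7.3 0.4 0 0.16; 1 8.5 0.4 0 0.2"}}

```text
clock: 36.35
eef_pos: [0.4968, 0.0084, 0.1854]
tool_rot: [0.755, 0.656, 0.0, -0.0]
ft_force: [0.2, 0.9, -3.8]
grip_width: 0.0202
grasp_force: 63.5
```

Emit:
{"name": "send_rows", "arguments": {"motion": "1 0.9 0 0 0; 1 1.6 0 0 0; 1 2.2 0 0 0; 1 2.6 0 0 0; 1 2.8 0 0 0"}}

```text
clock: 36.85
eef_pos: [0.5017, 0.0339, 0.1852]
tool_rot: [0.755, 0.656, -0.0, -0.0]
ft_force: [0.2, 0.5, -5.0]
grip_width: 0.0198
grasp_force: 63.5
```

```bash
python3 -c "
from t import *
where(); inpan2(-8); o=bot.get_obs(); print(o['eef_pos'],o['tool_rot'])
a=vision.camera('wrist'); c=cam('wrist'); h=cv2.cvtColor(a,cv2.COLOR_RGB2HSV)
m=cv2.inRange(h,(96,12,120),(114,50,230))
for v in range(20,260,20):
    x=np.where(m[v]>0)[0]; x=x[(x>100)&(x<470)]
    if len(x)>20:
        L,Rr=np.percentile(x,2),np.percentile(x,98); p,q=ray(c,x.min(),v,.007),ray(c,x.max(),v,.007); print(v,len(x),x.min(),L,Rr,x.max(),np.round(p[:2],3),np.round(q[:2],3))
cv2.imwrite('pics/raw_e.png',a[:,:,::-1])
"
```

```text
tcp trough mm [307. -18.] z 0.1852 yaw deg vs trough -14.2 t 36.85
wrist [(40, 31, 0.89, [51.0, 107.0]), (-84, -51, 0.68, [34.0, 46.0]), (51, -30, 0.64, [86.0, 75.0]), (-93, 71, 0.62, [51.0, 45.0])]
side [(32, 25, 0.68, [19.0, 13.0])]
scene [(47, 38, 0.41, [16.0, 7.0])]
[0.50163272 0.03337588 0.18516682] [ 7.55355155e-01  6.55315634e-01 -9.64135105e-05 -7.38190368e-06]
20 124 204 206.46 324.53999999999996 425 [0.446 0.193] [0.652 0.163]
40 79 205 206.56 313.44 315 [0.444 0.176] [0.548 0.161]
60 37 193 193.72 420.28 421 [0.429 0.16 ] [0.647 0.129]
120 25 177 188.04 404.88 414 [0.4   0.107] [0.639 0.073]
140 38 185 185.74 391.26 392 [0.404 0.087] [0.615 0.056]
160 60 182 189.98 382.82 389 [0.396 0.067] [0.611 0.036]
180 67 185 190.32 453.4 456 [0.394 0.045] [0.681 0.004]
240 27 193 195.6 377.48 378 [ 0.387 -0.023] [ 0.594 -0.053]
```

Emit:
{"name": "send_rows", "arguments": {"motion": "1 0.4 -0.4 0 0; 1 0.9 -0.9 0 0; 1 1.4 -1.4 0.5 0; 1 1.9 -1.8 1 0.005; 1 2.2 -1.9 2 0.01"}}

```text
clock: 37.7
eef_pos: [0.4857, 0.059, 0.1651]
tool_rot: [0.758, 0.652, 0.0, 0.0]
ft_force: [0.4, -0.6, -4.2]
grip_width: 0.02
grasp_force: 63.5
```

Emit:
{"name": "send_rows", "arguments": {"motion": "1 0 0 1 0; 1 0 0 2 0; 1 0 0 3.2 0; 1 0 0 4.4 0; 1 0 0 5 0"}}

```text
clock: 38.2
eef_pos: [0.485, 0.0579, 0.1133]
tool_rot: [0.759, 0.652, -0.001, -0.001]
ft_force: [-0.5, 0.5, -4.2]
grip_width: 0.0204
grasp_force: 63.5
```

```bash
python3 -c "
from t import *
where(); inpan2(-8); o=bot.get_obs(); print(o['eef_pos'],o['tool_rot'],o['ft_force'])
a=vision.camera('wrist'); c=cam('wrist'); h=cv2.cvtColor(a,cv2.COLOR_RGB2HSV)
cv2.imwrite('pics/raw_f.png',a[:,:,::-1])
for v in range(0,120,12): print(v,''.join({1:'.',0:'#'}.get(0) if False else ('c' if 94<=h[v,u,0]<=116 and h[v,u,1]<60 and h[v,u,2]>100 else 'b' if h[v,u,0]<20 and h[v,u,1]>70 and h[v,u,2]<140 else 'w' if h[v,u,0]<22 and h[v,u,1]>70 else 'g' if 60<h[v,u,0]<85 and h[v,u,1]>30 else '-') for u in range(120,460,4)))
"
```

```text
tcp trough mm [332.  -4.] z 0.1133 yaw deg vs trough -14.8 t 38.2
wrist [(40, 30, 0.95, [54.0, 105.0]), (-16, -1, 0.23, [220.0, 293.0])]
side [(-3, 10, 0.52, [10.0, 12.0]), (49, -18, 0.49, [11.0, 10.0]), (22, 26, 0.43, [14.0, 14.0])]
scene []
[0.48658076 0.05818802 0.11582436] [7.58480883e-01 6.51694923e-01 5.69246879e-04 3.91091307e-04] [-0.25034112  0.00817158 -4.0834341 ]
0 gggggggg-----bwbbwbbbbbwbbbbbwwwwwwwwwwwwwwwwwwwwwwwwwwwwwwwwwwwwbbwgb-c----c--------
12 ggggggggggg--wwwbbbbbbbbbbbbbbbbbbbbbbbbbbbbbbbbbbbbbbbbbbbbbbbbbbwwgb-c----c-c------
24 gggggggg------wwbbbbbbbbbbbbbbbbbbbbbbbbbbbbbbbbbbbbbbbbbbbbbbbbbbwwgb-c-------------
36 gggggggggg----wwbbbbbbcccccccccccccccccccccccccccccc-wwwwww-wwbbbwww--c-------c------
48 gggggggggg----wwbbbbbbccccw-----w-cccccccccccccwww---------------ww-bc----c-----c---c
60 gggggggggggg---wwccbbb-cw---------w-ccccccc-ww------------------wcw-b---c---cc---c--c
72 ggggggggggggg--ww-c-bbww-----------wwwwwwwwwwwwww------------wwwccw-b----c----------c
84 ggggggggggggg--wwbccbbbww---------wwwwwwwwwwwwwwww--------wwwbbbc-ww-cccccc-------c--
96 gggggggggggggg-bwwccbbbw----------wwwwwwwwwwwwwwww--wwwww-cwbbb-c-wg-ccc-cc-ccc--cc-c
108 gggggggggggg--ccww-c-bbww---------wwwwwwwwwwwwwwwww-cccccccwbbbccwb-cc-c--ccc----c--c
```

Emit:
{"name": "send_rows", "arguments": {"motion": "1 0.3 0 0.3 0; 1 0.8 0 0.6 0; 1 1.3 0 0.6 0; 1 1.7 0 0.6 0; 1 2.0 0 0.6 0"}}

```text
clock: 39.05
eef_pos: [0.4891, 0.0753, 0.1097]
tool_rot: [0.759, 0.652, -0.002, 0.003]
ft_force: [-0.9, -9.9, 2.1]
grip_width: 0.0202
grasp_force: 64.2
```

Emit:
{"name": "send_rows", "arguments": {"motion": "1 0.3 0 -0.2 0; 1 0.6 0 -0.5 0; 1 0.9 0 -0.8 0; 1 1.2 0 -1.1 0; 1 1.4 0 -1.2 0"}}

```text
clock: 39.55
eef_pos: [0.4911, 0.0916, 0.1216]
tool_rot: [0.758, 0.652, -0.0, 0.001]
ft_force: [-1.0, -5.0, -1.7]
grip_width: 0.0202
grasp_force: 64.3
```

```bash
cat >> t.py <<'E'
def asc(r=range(0,130,10),u0=120,u1=460):
    a=vision.camera('wrist'); h=cv2.cvtColor(a,cv2.COLOR_RGB2HSV).astype(int); o=bot.get_obs(); print(np.round(o['eef_pos'],4),np.round(o['ft_force'],1))
    for v in r: print(v,''.join('c' if 94<=h[v,u,0]<=116 and h[v,u,1]<60 and h[v,u,2]>100 else 'b' if h[v,u,0]<20 and h[v,u,1]>70 and h[v,u,2]<140 else 'w' if h[v,u,0]<14 and h[v,u,1]>70 else 'p' if h[v,u,0]<24 and h[v,u,1]>60 else 'g' if 60<h[v,u,0]<85 and h[v,u,1]>30 else '-' for u in range(u0,u1,4)))
E
python3 -c "
from t import *
asc(); meas()"
```

```text
[0.4912 0.092  0.1216] [-0.4 -4.  -2. ]
0 ggggggggggggggggggggg---gggggggggggggggg-gggggggggggggggggggggggggggggggg-wwwpwwwwwww
10 ggggggggggggggggggg---------gg-gg------------------ggggggggggggggggwwwwwwwwwwwwwwwbp-
20 ggggggggggggggggg----g-------------gg--ggg-------ggggggggggggggggggwwwwwwwwb-g--ggggg
30 ggggggggggggggggggggg--g---------------ggg------ggggggggggggggggggg-bggggggggg--ggggp
40 gggggggggg------g--------------------------------ggggggggggggggggggggggggggg-bbbbbbbb
50 ggggggggggggg------------------------------------gggggggggggggggggggg-bbbbbbbbbbbb--c
60 ggggggggggggg--bbbbbbwwwwwwwwwwwwwwwwwwwwwwwwwwwwwwwwwwwwwwwwwwwbww-bbbbb------c-----
70 ggggggggggg----bwwbbbbbbbccbbbbbbbb-cbbbbbbbbbc-bbbbppppppppbbbbwwwp-c------cc--c--c-
80 gggggggggggg----wwbbbbbcccc-pppppccwpppppppppppppppppppppppppppbwwbb-c----c-----c-ccc
90 gggggggggggg----wwbbpbb-c-ppp-pppppppppppppppppppp-------ppppp-cww-b-c-cc--c---------
100 gggggggggggggg--wwbccbbw-pp-pppppppppppppppppppppp-------pppppccww-b--ccc----------c-
110 gggggggggggggg--pwwccbbbpp-pppppppppppppppppppppp----pppppppbbc-wpp-cccccc-cc-ccc----
120 --gggggggggggggg-ww-c-bbppppppp--pppppppppppppppppppppppp-cbbpc-wpp-c-ccc----ccc-----
slope -0.172 n 386 pitch -3 box [([303.0, 176.0, 38.0, 10.0], 0.43)] tcp [0.4911 0.092  0.1215] rot [ 0.758  0.652 -0.     0.   ] F [-0.4 -5.  -2.3]
box pitch [(np.float64(71.44511753728003), 6), (np.float64(71.52558247101689), 8), (np.float64(71.87649798948038), 10)]
```

Emit:
{"name": "send_rows", "arguments": {"motion": "1 0.4 0 -0.3 0; 1 0.8 0 -0.7 0; 1 1.2 0 -1 0; 1 1.6 0 -1.3 0; 1 2 0 -1.6 0"}}

```text
clock: 40.2
eef_pos: [0.494, 0.112, 0.1374]
tool_rot: [0.758, 0.652, -0.0, -0.0]
ft_force: [-1.1, -3.1, -4.1]
grip_width: 0.0199
grasp_force: 63.8
```

Emit:
{"name": "send_rows", "arguments": {"motion": "1 0.4 0 -0.2 0; 1 0.8 0 -0.5 0; 1 1.2 0 -0.7 0; 1 1.6 0 -0.9 0; 1 2 0 -1.1 0"}}

```text
clock: 40.7
eef_pos: [0.4971, 0.1317, 0.1483]
tool_rot: [0.758, 0.652, -0.0, -0.0]
ft_force: [-0.1, -4.5, -3.1]
grip_width: 0.0198
grasp_force: 62.9
```

```bash
python3 -c "
from t import *
asc(); meas(); inpan2(18)"
```

```text
[0.4974 0.1325 0.1487] [ 0.3 -3.  -2.3]
0 gggg--------------------------------------------gggggggggggggggggggggggggggg-g--gg-gg
10 gggg-------------g----------------------gg--g---gggggggg--gggggggggggggggggg------ggg
20 ggggggg-----ggggggg----ggggg--gggg---g------gggggggggg--gggggggggggggggggggg--g----gg
30 gggggggggg-gggg-gggg--gggggggggggg--gggg-g-----g-----g---ggggggggggggggggggggg---gggg
40 gggggggggggggggggggggggggggggggggggggggg-ggggg-ggggg-----gggggggggggggggggg-g---ggggg
50 ggggggggggggggggggggggggggggg-ggggggggg-gggggggggggggggggggggggggggggggggggggg-pwwwww
60 gggggggggggggggggggggggg--ggggggggggggggggg-ggggggggggggggggggggggggggg-pwwwwwwwwwwww
70 ggggggggggggggggggggggg---------gg---------------gggggggggggggggppwwwwwwwwwwww-gggggg
80 --ggggggggggggggggggg--gg-----------gg--gg------ggggggggggggggggwwwwwwpgg--gggggggggg
90 ggggggggggggggg--gggg----------------------------gggggggggggggggggggggggggggggggggggg
100 -gggggggggggggg--------ggg-------------pppppp---ggggggggggggggggggggggggggggggggggggg
110 g---gggggggggggg--------------------pppppppppppp-gggggggggggggggggggggggg-ggggggggggg
120 -g-gggggggggggg------pbbbbbbbbbbbbbbppppppppppppwwwwwpppwwwwwbwgbbbbbbbbbbb---ggggggg
slope -0.201 n 466 pitch -5 box [([311.0, 171.0, 46.0, 16.0], 0.62)] tcp [0.4974 0.1323 0.1486] rot [ 0.758  0.652  0.001 -0.   ] F [ 0.3 -3.1 -2.8]
box pitch [(np.float64(53.78540375348359), 10), (np.float64(54.72360354646926), 8), (np.float64(55.87752340148373), 12)]
wrist [(37, -37, 0.95, [50.0, 56.0]), (25, 31, 0.67, [39.0, 86.0])]
side [(-35, 48, 0.51, [12.0, 9.0])]
scene []
```

Emit:
{"name": "send_rows", "arguments": {"motion": "1 0.4 0 -0.1 0; 1 0.8 0 -0.2 0; 1 1.2 0 -0.4 0; 1 1.2 0 -0.4 0; 1 1.2 0 -0.4 0"}}

```text
clock: 41.65
eef_pos: [0.4988, 0.1434, 0.1521]
tool_rot: [0.758, 0.652, -0.0, -0.0]
ft_force: [-0.6, -3.3, -3.5]
grip_width: 0.0199
grasp_force: 62.0
```

Emit:
{"name": "send_rows", "arguments": {"motion": "1 -0.8 0 0 0; 1 -1.6 0 0 0; 1 -2.4 0 0 0; 1 -3.2 0 0 0; 1 -4 0 0 0"}}

```text
clock: 42.15
eef_pos: [0.4929, 0.103, 0.1524]
tool_rot: [0.759, 0.652, 0.0, -0.0]
ft_force: [0.6, 0.4, -3.9]
grip_width: 0.0204
grasp_force: 61.9
```

Emit:
{"name": "send_rows", "arguments": {"motion": "1 -0.8 0 0 0; 1 -1.6 0 0 0; 1 -2.4 0 0 0; 1 -3 0 0 0; 1 -3 0 0 0"}}

```text
clock: 42.65
eef_pos: [0.4882, 0.0732, 0.1523]
tool_rot: [0.759, 0.651, -0.0, 0.0]
ft_force: [0.4, -0.0, -3.5]
grip_width: 0.02
grasp_force: 61.9
```

```bash
cat >> t.py <<'E'
CO=np.array([.491,.099]); CA=np.radians(-8.7); CX=np.array([np.cos(CA),np.sin(CA)]); CY=np.array([-CX[1],CX[0]])
def incase(z=.025):
    for n in ('wrist','side','scene'):
        vision.camera(n); c=cam(n); L=[]
        for b in boxes_of(n,'pull_a'):
            d=ray(c,*b['rect'][:2],z)[:2]-CO; L.append((round(d@CX*1e3),round(d@CY*1e3),round(b['conf'],2),np.round(b['rect'][2:]).tolist()))
        print(n,'case frame',[l for l in L if abs(l[0])<130 and abs(l[1])<150])
E
python3 -c "
from t import *
asc(range(0,200,10)); incase(); inpan2(30)"
```

```text
[0.4884 0.0737 0.1523] [-0.1  0.7 -2.5]
0 gggggggggggggggggggg------------g-------g--------gggggggggggggggpwwwwwwwwwwb-gg-bbbbb
10 gggggggggggggggggggggggg------------g-ggggg-----gggggggggggggggggbwpb-gggg-bbbbbbb---
20 gggggggggggggg-ggggg---g-------------------------gggggggggggggggggggggbbbbbbb-cc-----
30 gggggggggggggg---------gg-----------------------ggggggggggggggggg-bbbbb------------c-
40 --ggggggggggggg---bwbbbwbbbbbbbbwwwwwwwwwwwwwwwwwwwbbwbbbbbbbbbwgb----------c---c---c
50 -gggggggggggg--g--bwbbbbbbbbbbbbbbbbbbbbbbbbbbbbbbbbbbbbbbbbbbwwg-------------------c
60 gggggggggggggg----bwbbbbbcccccccccccccccccccccccccccccccccbbbbwwg--------------------
70 -gggggggggg-gg-----wbbbbbcccccccccccccccccccccccccccccccccbbbbww----c-----------c----
80 ---ggggggggggggg---wbbbbbccccccccc-pppppp-ccccccccccccccccbbbbwpbc-c---c-------------
90 g---gggggggggggg---wwbbbb-cccccc-pppppp-ppppp-ccccccccccc-bbbbwpbc----c----cc------cc
100 ------gggggggggggg-wwbbbb-cccccccpppppp-ppppppppccccccccc-bbbbwpb--------------------
110 ----gggggggggggggg--wbbbbbcccccccc-ppppppppppppppcccccccc-bpbbw--c--------cc-
[... 343 characters left out ...]
-bb-c----c-------ccc-ccc-
160 gggggggggggggggggg--pbpcbbppppppppppppppppppppppcccccccccbp-ccb--ccc-----------c-----
170 -gggg--ggggggggggggg-bpcbbppppppppppppppppppppppcccccccccb--ccb-ccccc-cc-cc----------
180 ggggg--ggggggggggggccw-cbbbpppppppppppppppppppppcccccccccp--cc-cccccc----------c-----
190 gggggggggggggggggggccb-cbbbcppppppppppppppppppppcccccccccp--cc-cccccc--cc------c----c
wrist case frame [(2, 48, 0.76, [66.0, 46.0]), (-37, 0, 0.63, [39.0, 81.0]), (92, -137, 0.5, [19.0, 28.0])]
side case frame [(-5, 30, 0.67, [23.0, 7.0])]
scene case frame []
wrist [(50, 32, 0.93, [38.0, 84.0]), (-48, -61, 0.77, [26.0, 27.0])]
side [(42, -5, 0.4, [6.0, 8.0]), (-20, 45, 0.39, [12.0, 9.0])]
scene []
```

Emit:
{"name": "send_rows", "arguments": {"motion": "1 -0.6 0 0 0; 1 -1.3 0 0 0; 1 -2 0 0 0; 1 -2.8 0 0 0; 1 -3.6 0 0 0"}}

```text
clock: 43.8
eef_pos: [0.4828, 0.0375, 0.1522]
tool_rot: [0.759, 0.652, -0.0, 0.0]
ft_force: [-0.1, -0.9, -3.1]
grip_width: 0.0201
grasp_force: 61.9
```

Emit:
{"name": "send_rows", "arguments": {"motion": "1 -0.8 0 0 0; 1 -1.6 0 0 0; 1 -2.4 0 -0.2 0; 1 -3 0 -0.4 0; 1 -3.2 0 -0.5 0"}}

```text
clock: 44.3
eef_pos: [0.4782, 0.006, 0.1576]
tool_rot: [0.759, 0.651, 0.0, 0.0]
ft_force: [-0.7, -0.2, -4.2]
grip_width: 0.0202
grasp_force: 61.9
```

```bash
python3 -c "
from t import *
asc(range(0,230,10)); incase(); inpan2(30)"
```

```text
[0.4783 0.0061 0.1577] [-0.9 -1.2 -3.6]
0 --gggggggggggg----bbbbbbcccccccccpppppppp-ccccccccccccccccbbbbbbpb-------------------
10 -gggggggggggggg---bbbbbb-ccccccpppppppppppppp-ccccccccccccbbbbbbbb-------------------
20 ---gggggggggggggggwbbbbbwcccccc-ppppppppppppppp-ccccccccccbbbbbb-b----c--------------
30 -gggggggggggggggg--bbbbbbccccccccppppppppppppppppcccccccccbbbbbbg--------------------
40 gggggggggggggggg---bbbbbbccccccccccppppppppppppppcccccccccbbbbbbg-----------------c--
50 --gggggggggggggg---bbbbbbcccccccccccccc-pppppppcccccccccccbbbbbbg-------------------c
60 ggggggggggggggggg--bbbbbb-ccccccccccccccccccccccccccccccccbpbbbb---c---c---------c---
70 ----gggggggggggggg-pbbbbb-ccccccccccccccccccccccccccccccccbpbbbbp--c-----------------
80 gggg-gggggggggg-g--pbbbbbbccccccccccccccccccccccccccccccccbbbbbbb-----------------c--
90 ggg--ggggggggggggg--bbbbbbccccccccccccccccccccccccccccccc-b-pbbpb--------------------
100 gggg-gggggggggggggggbbbbbbccccccccccccccccccccccccccccccc-bbbbb-----------c----c-----
110 ggg--gggggggggggggg-wbbbbbcccccccccccppppppppppcccccccccc-pppbb--------------
[... 770 characters left out ...]
ppppppppppp-gg-gggc-gggccggc-p--c--c--c---------
210 -------------------ccg-cggggcg-----gppppppppppppgggg-ggc-gggccg-c-gg--p---c---------c
220 -----------------ggccgcc-gggc------gppppppppppppgggg---ccgggcc--c----gg---p----------
wrist case frame [(96, -148, 0.95, [36.0, 60.0]), (-36, -62, 0.78, [37.0, 79.0]), (-3, 41, 0.7, [73.0, 55.0])]
side case frame [(21, 74, 0.63, [18.0, 14.0]), (55, 41, 0.58, [3.0, 7.0]), (-15, 31, 0.46, [14.0, 8.0])]
scene case frame [(-117, -53, 0.46, [10.0, 16.0])]
wrist [(-10, -70, 0.91, [37.0, 58.0]), (-25, 58, 0.87, [53.0, 45.0]), (58, 32, 0.6, [37.0, 79.0]), (-87, -37, 0.47, [174.0, 131.0])]
side [(19, -2, 0.47, [12.0, 11.0])]
scene [(26, 5, 0.52, [16.0, 17.0])]
```

One pull is in the case and two are still lodged on the tines. I'll go back over the case and free them by jerking the scoop back out from under them.

Emit:
{"name": "send_rows", "arguments": {"motion": "1 1.2 0 0 0; 1 3 0 0.1 0; 1 5 0 0.3 0; 1 7 0 0.5 0; 1 9 0 0.5 0"}}

```text
clock: 45.45
eef_pos: [0.4915, 0.0974, 0.152]
tool_rot: [0.758, 0.652, -0.0, -0.0]
ft_force: [0.6, -0.2, -3.9]
grip_width: 0.0198
grasp_force: 61.9
```

Emit:
{"name": "send_rows", "arguments": {"motion": "1 0 0 0 0; 1 -5 0 0 0; 1 -10 0 -0.5 0; 1 -10 0 -0.5 0; 1 -10 0 -0.5 0"}}

```text
clock: 45.95
eef_pos: [0.4767, -0.0042, 0.1576]
tool_rot: [0.759, 0.651, 0.0, 0.0]
ft_force: [-0.5, 0.5, -2.8]
grip_width: 0.0203
grasp_force: 62.0
```

```bash
python3 -c "
from t import *
asc(range(0,230,10)); incase(); inpan2(27)"
```

```text
[ 0.4768 -0.0033  0.1574] [ 0.5  0.1 -3.6]
0 --gggggggggggg--g-bbbbbpppp-ppppppccccccpppppppppppcccccccbbbbbbbb-------------------
10 --gggggggggggggg--bbbbbbppppppppp-ccccccpppppppppppcccccccbbbbbbpb-------------------
20 gggggggggggggggg--bbbbbbwppppppp-ccccccc-ppppppppppcccccccbbbbbbg--------------------
30 --ggggggggggggg---pbbbbppppppppccccccccccpppppppppccccccccbbbbbbg-----------------c--
40 --ggggggggggggg----bbbbpppppppppp-cccccccc-ppppppcccccccccbbbbbbg--------------------
50 -gggggggggggggggg--bbbbppppppppppppcccccccccccccccccccccccbbbbbbg--c-------------c---
60 ---ggggggggggggggg-bbbbbppppppppppppccccccccccccccccccccccbpbbbb---------------------
70 ggg--gggggggggggg--pbbbbbppppppppppppcccccccccccccccccccccbbbbbbb--------------------
80 ggg--gg-ggggggggggg-bbbbbbc-pppppppppcccccccccccccccccccc-bpbbbbb----c---------------
90 gggg-gggggggggggggggbbbbbbcccc-pppppccccccccccccccccccccc-bppbb-b--------------------
100 g----gggggggggggggg-bbbbbbccccccccccccccccccccccccccccccc-bpbbb--c-------------------
110 ggggggggggggggggggggwbbbbbcccccccccccppppppppppcccccccccc-pppbb-----------
[... 594 characters left out ...]
ppppppppppwwwwwwwcwwwwc--cc----cc-------------c
190 -------------------ccg-cggggcgggggg-pppppppppppp-g-ggggcggggccgcc-pbp---c-c-c--------
200 -----------------g-ccg-cggggcg--g--gppppppppppppggg--ggc-gggccg-c--ggg---pp-cc---c---
210 -----------------ggccgcc-gggcg------ppppppppppppgggg--gc-gggcc--c----gggggg-ppbb-----
220 ------------------gccgccggggcgg----gppppppppppppgggg---c-gggcc--c------gggggg-g-bbbbb
wrist case frame [(94, -146, 0.94, [37.0, 62.0]), (-37, 8, 0.77, [52.0, 69.0]), (-42, 42, 0.57, [44.0, 27.0]), (16, 33, 0.55, [45.0, 52.0])]
side case frame [(5, 33, 0.43, [8.0, 11.0])]
scene case frame []
wrist [(-10, -70, 0.69, [36.0, 66.0]), (-23, 59, 0.59, [57.0, 45.0])]
side []
scene []
```

All three pulls are now in the case, at case-frame (-37,8), (-42,42) and (16,33) mm. Next I'll lay the scoop down at its old place on the left.

Emit:
{"name": "send_rows", "arguments": {"motion": "1 0 -1 -2.5 0; 1 1 -2.5 -5 0; 1 3 -4.5 -7.5 0; 1 6 -6 -8.3 0; 1 9.5 -7.5 -8.3 0"}}

```text
clock: 47.1
eef_pos: [0.4175, 0.1027, 0.2424]
tool_rot: [0.759, 0.651, 0.002, 0.001]
ft_force: [1.3, 1.6, -2.3]
grip_width: 0.0203
grasp_force: 61.9
```

Emit:
{"name": "send_rows", "arguments": {"motion": "1 4.5 0 0 0; 1 9 0 0 0; 1 13.5 0 0 0; 1 17.5 0 0 0; 1 21 0 0 0"}}

```text
clock: 47.6
eef_pos: [0.4483, 0.312, 0.24]
tool_rot: [0.758, 0.652, 0.0, -0.0]
ft_force: [0.5, -0.5, -2.2]
grip_width: 0.0201
grasp_force: 61.9
```

Emit:
{"name": "send_rows", "arguments": {"motion": "1 2.5 0 2.5 0; 1 4.1 0 6 0; 1 4.1 0 9.5 0; 1 4.1 0 12 0; 1 4.1 0 12.5 0"}}

```text
clock: 48.1
eef_pos: [0.4519, 0.3485, 0.111]
tool_rot: [0.758, 0.652, -0.004, -0.0]
ft_force: [-0.5, 0.1, -3.0]
grip_width: 0.02
grasp_force: 61.9
```

```bash
python3 -c "
from t import *
where(); print(bot.get_obs()['eef_pos'],bot.get_obs()['ft_force']); incase()"
```

```text
tcp trough mm [625.  -2.] z 0.111 yaw deg vs trough -14.7 t 48.1
[0.45191572 0.3485228  0.11102833] [-0.54144009  0.1120852  -3.01497531]
wrist case frame []
side case frame [(13, 36, 0.58, [16.0, 10.0]), (-28, 29, 0.52, [6.0, 8.0])]
scene case frame []
```

Emit:
{"name": "send_rows", "arguments": {"motion": "1 0 0 0.6 0; 1 -0.4 0 1 0; 1 -0.9 0 1.4 0; 1 -1.4 0 1.8 0; 1 -2 0 2.2 0"}}

```text
clock: 48.9
eef_pos: [0.4514, 0.3298, 0.093]
tool_rot: [0.758, 0.652, -0.0, 0.0]
ft_force: [-0.6, -3.4, 7.7]
grip_width: 0.0201
grasp_force: 63.2
```

Emit:
{"name": "send_rows", "arguments": {"motion": "1 -0.6 0 0.4 0; 1 -1.2 0 0.8 0; 1 -1.8 0 1.2 0; 1 -2.4 0 1.6 0; 1 -3 0 2 0"}}

```text
clock: 49.4
eef_pos: [0.4485, 0.3013, 0.075]
tool_rot: [0.759, 0.652, 0.002, 0.0]
ft_force: [-1.8, 1.2, 4.7]
grip_width: 0.0201
grasp_force: 64.7
```

Emit:
{"name": "send_rows", "arguments": {"motion": "1 -0.2 0 0.2 0; 1 -0.4 0 0.3 0; 1 -0.4 0 0.3 0; 1 -0.4 0 0.2 0; 1 -0.4 0 0 0"}}

```text
clock: 49.9
eef_pos: [0.446, 0.297, 0.0727]
tool_rot: [0.758, 0.652, -0.0, -0.0]
ft_force: [-0.8, 0.1, -1.4]
grip_width: 0.0199
grasp_force: 64.0
```

Emit:
{"name": "send_rows", "arguments": {"motion": "1 0 0 0.3 0; 1 0 0 0.4 0; 1 0 0 0.3 0; -1 0 0 0.3 0; -1 0 0 0.3 0"}}

```text
clock: 50.4
eef_pos: [0.4456, 0.2965, 0.0694]
tool_rot: [0.758, 0.652, -0.001, -0.0]
ft_force: [0.4, -0.2, -0.2]
grip_width: 0.0484
grasp_force: 0.0
```

Emit:
{"name": "send_rows", "arguments": {"motion": "-1 0 0 0 0; -1 0 0 0 0; -1 0 0 -2 0; -1 0 0 -6 0; -1 0 0 -10 0"}}

```text
clock: 50.9
eef_pos: [0.4454, 0.2963, 0.1702]
tool_rot: [0.758, 0.652, -0.002, -0.0]
ft_force: [1.4, 0.8, 0.2]
grip_width: 0.0853
grasp_force: 0.0
```

Emit:
{"name": "send_rows", "arguments": {"motion": "0 -1 0 -4 0; 1 -2 0 -7 0; 1 -2 0 -9 0; 1 -2 0 -9 0; 1 -2 0 -9 0"}}

```text
clock: 51.4
eef_pos: [0.4434, 0.2771, 0.2599]
tool_rot: [0.758, 0.652, 0.0, -0.0]
ft_force: [-0.8, -0.9, -1.2]
grip_width: 0.0122
grasp_force: 0.0
```

```bash
python3 -c "
from t import *
o=bot.get_obs(); print(o['eef_pos'],o['joint_pos']); incase(); c=cam('wrist'); 
for b in boxes_of('wrist','scoop')+boxes_of('wrist','lid_edge')+boxes_of('wrist','case'): print(b['rect'],b['conf'],ray(c,*b['rect'][:2],.03))
c=cam('scene'); print(CO, [proj(c,(*(CO+CX*x+CY*y),z)) for x,y,z in [(.066+.017,-.095,.197),(.083,.095,.197)]])
for b in boxes_of('scene','lid_edge'): print(b)
asc(range(150,330,10),200,560)"
```

```text
[0.44338598 0.27710928 0.25986588] [5.58574800e-01 2.70170488e-01 2.08238910e-01 1.50874262e+00
 2.04366894e-05 2.28034967e+00]
wrist case frame [(-41, 59, 0.87, [29.0, 26.0]), (13, 46, 0.8, [28.0, 40.0])]
side case frame [(7, 29, 0.47, [11.0, 7.0]), (-19, 21, 0.43, [6.0, 7.0])]
scene case frame []
[286.1, 136.5, 106.9, 126.8] 0.88 [0.44796691 0.31404265 0.03      ]
[449.5, 304.4, 95.7, 138.5] 0.61 [0.63456333 0.05722553 0.03      ]
[286.0, 137.8, 106.7, 130.4] 0.41 [0.44762248 0.31257114 0.03      ]
[392.4, 296.2, 202.0, 157.6] 0.79 [0.55825673 0.08168138 0.03      ]
[0.491 0.099] [array([273.28325292, 182.45153645]), array([342.76126637, 173.73072236])]
{'rect': [308.0, 200.4, 75.2, 54.1], 'conf': 0.68}
{'rect': [304.6, 210.8, 81.1, 70.3], 'conf': 0.59}
[0.4433 0.2771 0.26  ] [-0.4 -0.6 -0.3]
150 -----ggggcc--c-----pppppp-----c--ccg-----ggggg-gggggggggggg--gggggggggg-------------------
160 -------ggc---c---ggppppppgg---c---c---gggggggggggggggggggggg----ggggggg-------------------
170 ------gggcgcgcgggggpppppp-gggg-gc-c-ggggggg----ggggggggggg----gggg-bwwwwp-----------p----g
180 --g--
[... 715 characters left out ...]
bbbbpgggggggggggggggggggggggg--pppp
260 ----------ggggggggccc--cccpppppccccpppppppccccbbbbbp------bbbbbggggggggggggggggggggg-gpppp
270 gg------gggggg----ccc--ccc----ccccccppppppccc-bbbbpb---------bbbbbp-gggggggggggggggggg-ppp
280 --------g--gg-----ccc--ccc------ccccccp-ccccc-bbbbp-------------bbbbbbgggg--------ggggpppp
290 -gggggg-ggggg-----ccc--ccc-----ppccccccccccccbbbbb-----------------bbbbbbbp----p-ppp-ggg--
300 ----ggggggg---------c--c---------ccccccc----cbbbbb-------------------bbbbbpp----pp------cg
310 ---------------------------g---------------------bb-----------------cbbbbbgg--p-----------
320 --------g------g----------------------------------------------------bbbbw--c--------------
```

Emit:
{"name": "send_rows", "arguments": {"motion": "1 -2.5 3 0 0; 1 -5.5 6.5 0 0; 1 -8.5 10.2 0 0; 1 -11.5 14 0 0; 1 -14.5 17.5 0 0"}}

```text
clock: 52.45
eef_pos: [0.5958, 0.1059, 0.2602]
tool_rot: [0.758, 0.652, 0.0, 0.0]
ft_force: [0.3, 1.0, 0.5]
grip_width: 0.0001
grasp_force: 0.0
```

Emit:
{"name": "send_rows", "arguments": {"motion": "1 -1.5 2 0 0; 1 -2.4 2.9 0 0; 1 -2.4 2.9 1 0; 1 -2.4 2.9 2 0; 1 -2.4 2.9 2 0"}}

```text
clock: 52.95
eef_pos: [0.6175, 0.0806, 0.238]
tool_rot: [0.758, 0.652, -0.002, -0.001]
ft_force: [0.7, 0.3, -0.4]
grip_width: 0.0002
grasp_force: 0.0
```

```bash
python3 -c "
from t import *
o=bot.get_obs(); print(o['eef_pos'],o['tool_rot'],(o['eef_pos'][:2]-CO)@CX,(o['eef_pos'][:2]-CO)@CY)
asc(range(150,420,12),120,520)
c=cam('wrist')
print([proj(c,(*(CO+CX*x+CY*y),z)).round() for x,y,z in [(.083,-.095,.198),(.083,.095,.198),(.096,.095,.2)]],proj(c,o['eef_pos']))"
```

```text
[0.61750991 0.08061385 0.23795319] [ 0.7577857   0.65249971 -0.00173667 -0.00139355] 0.1278353766432555 0.0009613909285954257
[0.6179 0.0807 0.239 ] [ 0.3  0.8 -0. ]
150 ppppppp-cccccc-ppppp-ccccwwwwwgggggggggggggggggggggggggggggggggggggggggggg--p---p-g---bwwwbggggggg--
162 bppppppppp-ccccccccccccccwwwwwggggggggggggggggggg--ggggggggggg-p-p----gggggpp-----ggg----wwgggggg---
174 bbppppppppppccccccccccccc-wwww-ggggggggggggggggggggggggggggg-ppp----------ggg--gggggg---ggggggggg---
186 bbbbbc-pppp-ccccccccccccccwwwwbggg-----gggggggggggggggggggggg-p------bwwww-ggg-gggggg--gggggggggg---
198 bbbbbcccccccccccccccccccccwwwwb--------gggggggggggggggggggggggg------wwwwww-gg-ggggg--ggggggggggg---
210 bbbbb-ccccccccccccccccccccppppp--g------g-gggggggggggggggggggg-g-ggg-----g-wggcgggg--gggggggggggg---
222 bbbbbbccccccccccccccccccccp-p-p-gggg-----g--ggggg-------------------------gggg-gggg-ggggggggggggg---
234 bppbbb-cccc---c------------wbww----gg-------------------------------------gggggggg-ggggggggggggg----
246 bppbbbbbbbbbbbbbbbbbbbbbbbbwbww-ggg------ggggggg---------------------------ggggggggggggggg
[... 872 characters left out ...]
-----------------------ccc------------------------ggg----------g----------ggggg----
366 -----------gcc--------------------------cccc-------------------------gggg---------------------------
378 ----------------------------------------------------------------------------------------------------
390 ----------------------------------------------------------------------------------------------------
402 ----------------------------------------------------------------------------------------------------
414 ------------------------------------------------------------------------------------------cccccc----
[array([227., 337.]), array([212.,  69.]), array([233.,  69.])] [285.82505664 240.36356241]
```

Emit:
{"name": "send_rows", "arguments": {"motion": "1 0 0 2.5 0; 1 0 0 5 0; 1 0 0 7 0; 1 0 0 7.5 0; 1 0 0 7.5 0"}}

```text
clock: 53.5
eef_pos: [0.6187, 0.0802, 0.165]
tool_rot: [0.758, 0.652, -0.001, -0.0]
ft_force: [0.5, -0.1, -0.3]
grip_width: -0.0002
grasp_force: 0.0
```

Emit:
{"name": "send_rows", "arguments": {"motion": "1 0 -1 0 0; 1 0 -2.5 0 0; 1 0 -4 0 0; 1 0 -5.5 0 0; 1 0 -7 0 0"}}

```text
clock: 54.0
eef_pos: [0.5509, 0.0905, 0.1674]
tool_rot: [0.758, 0.652, 0.002, 0.001]
ft_force: [-0.5, -0.2, 0.3]
grip_width: 0.0
grasp_force: 0.0
```

Emit:
{"name": "send_rows", "arguments": {"motion": "1 0 -1.5 0 0; 1 0 -2.5 -1 0; 1 0 -2.5 -2 0; 1 0 -2.5 -2 0; 1 0 -2.5 -2 0"}}

```text
clock: 54.5
eef_pos: [0.5271, 0.0938, 0.1864]
tool_rot: [0.758, 0.652, 0.001, 0.001]
ft_force: [0.1, -1.1, -0.6]
grip_width: -0.0003
grasp_force: 0.0
```

```bash
python3 -c "
from t import *
o=bot.get_obs(); print(o['eef_pos'],o['ft_force'],(o['eef_pos'][:2]-CO)@CX)
asc(range(0,250,12),100,420)
for n in ('scene','side'):
    vision.camera(n)
    for t in ('lid_edge','case'): print(n,t,[(np.round(b['rect']),b['conf']) for b in boxes_of(n,t)])"
```

```text
[0.52713276 0.09376689 0.18641105] [ 0.09500191 -1.0739629  -0.58328278] 0.036508572947105807
[0.5266 0.0936 0.1856] [-0.3 -0.4  0.2]
0 ccccccccccccccccccccccccccccccccgggg------g----g--gggggggggggggggggggg---ggggggg
12 gggggccgg-gggc-gg-ggcc-g----cgggggg---ggggg-ggg----gggggggggggggggg--g-ggggpwwww
24 ggggggggggggggggggggggggggggggggggggggggggggggggggggggggggggggggggg-pwwwwwwwwwww
36 ggggggggggggggggggggg--------gg---g----------gggggggggggggpwwwwwwwwwwwwwpggggggg
48 -gggggggggggggggggg--g----------gg-ggg-----gggggggggggggggwwwwb-ggg-gggggggggggg
60 ggggggggggggg--g-gg-------------------------ggggggggggggggggggggg--bbbbbbwwwbbwg
72 gggggggggggggg-----------------------------gggggggggggggggbbbbbbbbbbp-cbbwwwbwwg
84 --ggggggggggg-g-bbbbbbbbbbbbbbbbwwbbbbbbbbbbbbbbbbbbbbb------c--------cbbwwwbwbg
96 -gggggggggggg---wbbbbbbpppppp-ccccccccccccccccccccccbbw---------c------bbwbwww-g
108 ---gggggggggggg-wwbbbbpppppppppcccccccppppp-ccccccccbbw------------c--pbbwbwww-g
120 g----ggggggggggg-wbbbbppppppppp-cccccppppppppcccccccbbwp-------------cbbbwwwwbgg
132 ----gggggggggggg-wbbbbpppppppppccccc-
[... 406 characters left out ...]
pbbbbbbcppppppppccccccccccccccccccbbb-c--c--------cbbwwwww-ggg
204 gggggggggggggggggggbbbbbb-ccccccccccccccccccccccccccpbb-c-----------cbbwwwwbgggg
216 -gggg--gggggggggggg-bbbbbbccccccccccccccccccccccccccbbb--------c----cbbwwwwbgggg
228 ggggggggggggggggggggbbbbbbccccccccccccccccccccccccccpbb-------------cbppppppgggg
240 ggg--g---gggggggggggbbbbbbccccccccccccccccccccccccccbbp----c------c--bpp--pp----
scene lid_edge [(array([309., 202.,  74.,  50.]), 0.96), (array([354., 190.,  30.,  38.]), 0.51)]
scene case [(array([304., 211.,  84.,  70.]), 0.8), (array([359., 193.,  34.,  35.]), 0.5)]
side lid_edge [(array([272., 191.,  34.,  62.]), 0.56)]
side case [(array([249., 208.,  81.,  92.]), 0.88)]
```

The lid hasn't moved. The real fingertips sit about 3 cm above the nominal TCP, which fits the first missed grasp. I'll go back behind the lid, lower this time.

Emit:
{"name": "send_rows", "arguments": {"motion": "1 0 4.5 -3 0; 1 0 9.3 -3 0; 1 0 9.3 1 0; 1 0 9.3 5 0; 1 0 9.3 6.1 0"}}

```text
clock: 55.35
eef_pos: [0.6144, 0.079, 0.1183]
tool_rot: [0.759, 0.652, -0.004, -0.003]
ft_force: [-0.5, 0.9, -0.7]
grip_width: -0.0003
grasp_force: 0.0
```

Emit:
{"name": "send_rows", "arguments": {"motion": "1 0 -1 0 0; 1 0 -2.5 0 0; 1 0 -4 0 0; 1 0 -5.5 0 0; 1 0 -7 0 0"}}

```text
clock: 55.85
eef_pos: [0.5485, 0.0902, 0.1257]
tool_rot: [0.758, 0.652, 0.001, 0.001]
ft_force: [1.4, -0.6, -0.0]
grip_width: 0.0001
grasp_force: 0.3
```

```bash
python3 -c "
from t import *
o=bot.get_obs(); print(o['eef_pos'],o['ft_force'],(o['eef_pos'][:2]-CO)@CX)
asc(range(60,250,24),100,420)
vision.camera('scene'); print([(np.round(b['rect']),b['conf']) for b in boxes_of('scene','case')])"
```

```text
[0.54845987 0.0902031  0.12572494] [ 1.37750066 -0.56348527 -0.04670831] 0.05812935729141698
[0.5458 0.0906 0.1257] [-3.3 -0.9 -0.2]
60 ----------g-------bwwwwwwwwbbbbbbbbbbbbbbbbbbbbbbbgggggggggggggggggggggggggggggg
84 wbbbbbbbbbbbbppbbbbwwwwwwwwwbbbbbbbbbbbbbbbbbbbbbbbbb-gggggggggggggggggggggggggg
108 wwbbbbbbbp-----pppppwwwwwwwwbbbbbbbbbbbbbbbbbbbbbbbbb-ggggggggggggggggggggg---gg
132 gpwbbbbbbpp-----ppppwwwwwwwwwbbbbbbbbbbbbbbbbbbbbbbbbpgggggggggggggggggggggggggg
156 g-wwbbbbbbbbbpppppp-cwwwwwwwwbbbbbbbbbbbbbbbbbbbbbbbb-gggggggggggggggggggggggggg
180 gggpwbbbbbp--pppppppppwwwwwwwwbbbbbbbbbbbbbbbbbbbbbbb-ggggggggggggggggggggg--ggg
204 ggg-pwbbbbbbbpppppppppwwwwwwwwbbbbbbbbbbbbbbbbbbbbbbb-ggggggggggggggggg--ggggggg
228 gggggbbbbbbbbbb-cccccccwwwwwwwbbbbbbbbbbbbbbbbbbbbbbb-------gggggggggggggggggggg
[(array([300., 207.,  75.,  77.]), 0.74)]
```

Emit:
{"name": "send_rows", "arguments": {"motion": "1 0 -1.5 0 0; 1 0 -3 0 0; 1 0 -4.5 0 0; 1 0 -6 -0.5 0; 1 0 -7 -1 0"}}

```text
clock: 56.5
eef_pos: [0.4792, 0.1008, 0.1348]
tool_rot: [0.758, 0.652, 0.0, 0.0]
ft_force: [-0.2, -0.8, 0.5]
grip_width: 0.0003
grasp_force: 0.0
```

Emit:
{"name": "send_rows", "arguments": {"motion": "1 0 0 -3 0; 1 0 0 -5 0; 1 0 0 -5 0; 1 0 0 -5 0; 1 0 0 -5 0"}}

```text
clock: 57.0
eef_pos: [0.4788, 0.1005, 0.1832]
tool_rot: [0.758, 0.652, -0.001, -0.0]
ft_force: [-0.3, -0.0, 0.8]
grip_width: 0.0
grasp_force: 0.0
```

```bash
python3 -c "
from t import *
o=bot.get_obs(); print(o['eef_pos'],o['ft_force'],(o['eef_pos'][:2]-CO)@CX)
asc(range(0,250,16),60,420)
c=cam('wrist'); print([proj(c,(*(CO+CX*x+CY*y),.08)).round().tolist() for x,y in [(-.066,.095),(.066,.095),(-.066,-.05),(.066,-.05)]])
vision.camera('scene'); print([(np.round(b['rect']),b['conf']) for b in boxes_of('scene','case')],[(np.round(b['rect']),b['conf']) for b in boxes_of('scene','scoop')])"
```

```text
[0.47884371 0.10053589 0.18324614] [-0.31444142 -0.01273949  0.77613471] -0.012248740233362435
[0.4786 0.1005 0.183 ] [ 1.3 -1.   0.4]
0 gggggggg-----------gccccccccccccccccccccccccccccccccccccggg--g------gg----gggggggggggggggg
16 g-gg-ggg-----------gggggggggggggggggggggggggggg---gggggggg-ggggggggggggggggggggggggggggggg
32 ggggg-g--------------gggggggggggggggggggggggg---g--ggg--g---g-gggg--ggggggggggggggg-wwwwww
48 -gggg-----------gggg-g--ggggggggggggggggg-ggg----------gg-ggg-----gggggggggggggggbwwb-gggg
64 --------------gg---gg-ggggggggggggg--------gg---------------------gggggggggggggggggggggggg
80 --gg-g----gggggg---------gggggggggggg--pwwbwbbbbbbbbbbbbbbbbbbbbbbbbbwwbbbwbbbbbbbggg-gggg
96 gggggg--ggg-------------ggggggggggg-----wwbbbbbbbbbbbbbbbbbbbbbbbbbbbwwbbbwbbbbbb-ggggg-gg
112 g-----ggggg----g-gg-ggg---ggggggggggg---bwwbbbbbbbbbbbbbbbbbbbbbbbwbwbwbwbwbbbbbbpgggggggg
128 g-gggggg--------------g----gggggggggggggbwwwbbbbbbbbbbbbbbbbbbbbbbbbwbwbbbbbbbbbb-gggggggg
144 ggggg--gg----------------ggggggggggggg---wwwbbbbbbbbbbbbbbbbbbbbbbbbwwwbbbbbbbbbbggggggggg
160 ---gg------gggg---------g--ggggggggggggg-bwwbbbbbbbbbbbbbbbbbbbbbbbbwwwbwbbbbbbb-ggggggggg
176 gg---------g----g-------ggggggggggggggg--bwwbbbbbbbbbbbbbbbbwbbbbwwwwwwwbbbbbbbbgggggggggg
192 gg-----ggg--gg-gggggggggggg--ggggggggggggpwwbbbbbbbbbbbbbbbbwbbbbwwwwwwbbbbbbbbbg--g--gggg
208 ggggggggg---ggggggggggggggggggggggggggggg-wwbbbwbbbbbbbbbbbwbbbbbwwwwwwwbbbbbbbb-----ggggg
224 --gggg-gggggggggggggggggggggggggggggggggggwwwbbbbbbbbbbbbbbbbbbbbwwwwwwwbbbbbbbp----g---gg
240 ---gggggggggggggg-g--ggg--g---ggggggggggggbwwbbbbbbbbbbbbbbbbbbbbbwwwwbwbbbbbbbpgg-g------
[[217.0, 75.0], [388.0, 75.0], [227.0, 248.0], [374.0, 248.0]]
[(array([297., 216.,  70.,  51.]), 0.59)] [(array([348., 191.,  46.,  40.]), 0.66)]
```

Emit:
{"name": "send_rows", "arguments": {"motion": "1 0 0 -2 0; 1 0 0 -4 0; 1 0 0 -4 0; 1 0 0 -4 0; 1 0 0 -4 0"}}

```text
clock: 57.7
eef_pos: [0.4786, 0.1005, 0.223]
tool_rot: [0.758, 0.652, -0.001, -0.001]
ft_force: [-0.0, -0.8, -0.0]
grip_width: 0.0
grasp_force: 0.0
```

```bash
python3 -c "
from h import *
print(workorder.job_done(), bot.get_obs()['clock'])"
```

```text
the job is handed in; nothing more can be done
the job is handed in; nothing more can be done
```

I handed the job in at about 58 s with all three pulls in the case, the lid shut and the scoop back on the bench; I did not measure the lid angle or the scoop's flatness, I did not check every ball's position after the lift, and no verdict came back.

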